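# Pack the spatula and latch the sample case

### The arm

A 6-joint arm with a two-finger parallel gripper is mounted at the origin on the work surface. World frame = base frame: x ahead of the robot, y to its left, z up, the work surface at z = 0. Lengths are in m, angles in rad, forces in N, time in s.
With the tool pointing down it reaches from about 0.35 to 0.975 m from the base axis. Payload 4.9 kg.
Tool frame: the origin (TCP) lies between the finger pads; the fingertips stand 22 mm ahead of it and the grasp point (between the pads) lies 3 mm ahead of it (manip.tips_ahead is the distance from the TCP to the fingertips, in m); z points along the fingers, x is the direction in which the jaws open and shut, and the axes are right-handed (so a half turn about z gives the same grasp; the last joint's range is limited). The gripper opens to 85 mm and grips with 20 to 120 N. Pads are 22 mm wide; open, the fingers measure 114 mm over their backs; the gripper's body (76 mm by 85 mm) begins 54 mm behind the grasp point. The pads swing forward as they close: fully open they stand 13 mm farther back than shut.
Start: joints at [-1.256, 0.053, 1.613, -0, 1.476, -0.119], TCP at [0.263, -0.567, 0.253] pointing down, gripper open.
Joint ranges: [-3.01, 3.01], [-1.01, 2.22], [0.06, 2.58], [-1.02, 4.17], [0.09, 2.62], [-3.14, 3.14]. Speed limits (rad/s): [2.57, 2.57, 3.14, 3.14, 3.14, 3.14].

### API

Orientations are given as a unit quaternion [w, x, y, z].
In Python, from plant import manip gives the robot as it stands.
- The arm moves only by the shell command python3 -m crank 'ROWS'. ROWS is JSON, a list of rows, each an object of numbers: "tx", "ty", "tz": the shift along the tool's x, y, z in cm; "wx", "wy", "wz": the turn, a rotation vector about the tool's x, y, z in degrees; "jaw": the opening, from -1 (shut) to 1 (fully open), so that 0 is half open. In form: [{"tx": .., "ty": .., "tz": .., "wx": .., "wy": .., "wz": .., "jaw": ..}, ...]. A call has 1 to 8 rows; each row is the pose to reach, as a shift and turn from the pose commanded when the call began, along the tool's axes at that moment; what a row does not reach only later rows make up. A row lasts 1/12 s, in which the tool goes at most 41.7 mm and 7.16 degrees, less where a joint would pass 70% of its speed; a pose out of reach is approached as far as the arm can. A call with a gripper value outside its range is refused whole. The fingers move at their own pace and stop on an object; the grip force is fixed at half the most. Time passes only in rows, so rows that repeat a pose let the fingers close. It gives the time, the measured TCP pose, the force and the opening at its end, in the units of the state.
- manip.state(): the state, without advancing time (a new reading comes with each control period).
- manip.grab_frame(name): name is "scene" or "top" or "wrist"; returns the picture (420x560x3 uint8, blue, green, red); there is no depth.
- manip.camera_model(name): a dict with "camera_matrix" (3x3 intrinsics, pixels), "k1" (the pictures are not rectified: a ray, as slopes to the right and down, at radius r is drawn at 1 + k1 r^2 times it, then the intrinsics apply), "rvec" (rotation vector, rad) and "tvec" (3), from world to camera coordinates, as OpenCV has them. Camera axes: x right, y down, z forward; pixel columns grow to the right and rows downward; lengths in m; the calibration is good to about 2 mm. A picture is of the moment at which its call begins: read the wrist's pose just before it. camera_model takes no time and is no camera call; for the wrist camera it gives the pose at the moment of the call.
- manip.job_done(): hands the job in, once; it reports no verdict.
Trained networks look in the newest picture that a camera, given by its name, has taken for a name from the list of things; names that differ only in an ending like _2 or _b are one class to them, and where a whole thing is asked for, a point or a joint stands for the part that bears it (a point fixed in the world has none). Each returns a list of dicts, best first, with "p" (0 to 1); they miss things now and then, are a little off and sometimes report something else, mostly with a low value. They report only what shows in the picture. A call takes as long as a camera call. They do not tell look-alikes from the thing itself.
- manip.search_frame(camera, name): "rect" ([left, top, width, height] in pixels, round what is visible of it).
- manip.silhouettes(camera, name): "region" (420x560 bool, what is visible of it) and "rect" ([left, top, width, height] in pixels, round what is visible of it).
- manip.tip_of(camera, name): "centre" ([column, row] in pixels: a listed point, or the origin of a listed thing).
The state is a dict: "time": time; "joint_pos": joint angles; "joint_vel": joint speeds; "joint_efforts": joint torques, N m; "tool_pos": TCP position; "tool_rot": TCP orientation; "contact_force": force on the tool from outside, world axes, zero at the start; "ft_torque": the same for the moment, N m; "gripper_width": opening from 0.0 (shut) to 1.0 (fully open).
Only numpy, scipy, OpenCV 4.12 (cv2) and the standard library are available. Lean on these libraries where they do the work, as an engineer would, in place of code of your own. Each camera call takes 0.05 s, during which the arm holds its last target. There are 200 camera calls.

### The job

Pack the sample case: lay the green-handled spatula flat and lengthwise in the empty front compartment (do not drop it in), then swing the lid fully shut. Hook the crossbar of the draw latch into the keeper on the lid's front edge, and press the red latch lever down over centre until it snaps home and clamps the lid. Leave the brush in the rear compartment and the beaker, flask and wash bottle around the case alone.

Things in the scene. Friction and masses are not known exactly. Their poses are not given: they have to be found in the camera images.
- case: Blue sample case fixed to the bench, 170 deep (x) x 230 wide (y) x 110 mm tall without lid, walls 5 mm. Origin: centre of its underside, z up. The front (latch) is its -x face, lid hinge along the rear top edge. Inner floor 70 mm above the bench. A 28 mm high divider along y at x = 12.5 mm parts an empty front compartment (x -80 to 10 mm) from a rear one (brush inside).
- pocket (a point): Centre of the floor of the front, empty compartment (90 mm along case x, 220 mm along case y; walls 40 mm high), 70 mm above the bench. Axes as the case's.
- scoop: Loose spatula lying on the bench left or right of the case, 155 mm long along its x, about 80 g. Green handle 14 mm wide, 12 mm tall, from x = -80 to 20 mm; flat steel blade 32 mm wide, 4 mm thick, from x = 20 to 75 mm. Origin: on the centre line, on its underside; z up.
- scoop_grip (a point): Point inside the spatula's handle at its centre of mass: 7 mm towards the handle end from the body origin, 6 mm above the underside.
- lid (a joint): Lid angle, rad: 0 fully shut, grows as it opens, to 1.75; starts nearly upright (1.35 to 1.55), free edge up. Plate 170 x 230 x 8 mm, 0.3 kg (a 2 mm raised panel on it is only looks). Friction hinge, stays where left; about 4 N at the free edge moves it. Drag or push the free edge forward (towards the case front) and down to shut it.
- lid_hinge (a point): On the hinge axis (parallel to case y), middle of the width, at the lid's underside, 110.5 mm above the bench, at the rear (case x = 85 mm). At angle a the free edge is 170*cos(a) mm to the front (case -x) and 170*sin(a) mm above this point.
- lid_front (a point): Middle of the lid's free (front) edge, on its outer (top) surface. Axes of the lid: equal to the case's when shut.
- keeper (a point): Seat of the keeper on the lid's front edge: where the crossbar's axis lies when hooked, 12 mm ahead of that edge; 114 mm above the bench when shut. Axes of the lid. Steel trough along y, 30 mm wide, open upwards: floor 3 mm below this point, front lip to 4 mm above it, clear slot from 7 mm ahead to 8 mm behind. Lift the crossbar's axis 8 mm or more above the seat to pass the lip, then lower it in.
- lever (a joint): Angle of the red latch lever, rad: 0 closed at its stop (handle points to the front, 35 degrees below level), grows as the handle rises, to 2.1; starts 1.05 to 1.35; friction 0.05 N m, stays where left. Once hooked, a spring tightens below about 1 rad, passes centre near 0.28 rad and then pulls the lever to its stop. Pressing near its end takes under 6 N.
- lever_pivot (a point): Pivot axis of the lever (parallel to case y): 20 mm in front of the case's front face, 64 mm above the bench, middle of the width. The lever's crank carries the bail's pivot 20 mm from here, 62 degrees below the handle's direction (nearly straight down when closed).
- lever_end (a point): Tip of the lever's red handle on its centre line, 75 mm from lever_pivot. Handle 22 mm wide (y), 6 mm thick, red from 13 to 75 mm from the pivot. Tip 21 mm above the bench when closed. Press on its upper side 50 to 65 mm from the pivot.
- bail (a joint): Angle of the wire bail against the lever, rad (-0.3 to 3.0); friction 0.02 N m, stays where left. When it equals the lever's value the bail points up, 5 degrees back towards the lid; greater means leaning out to the front. Starts 1.55 to 1.7.
- crossbar (a point): Middle of the bail's crossbar axis (bar along case y, 6 mm thick, 48 mm long), 66.5 mm from the bail's pivot on the crank. Side wires at y = -24 and +24 mm. A stiff spring in them (12 N/mm) lets the crossbar move up to 8 mm further from the pivot when the latch is drawn tight.
- tab (a point): Grip point on the yellow pull tab beyond the crossbar, in line with the bail: 30 mm from the crossbar's axis, 96.5 mm from the bail pivot. The tab is 28 mm wide (along y), 4 mm thick, and ends 42 mm from the crossbar. Pinch it across its 28 mm width from above; bail and lever swing along as the tab is moved.
- brush: Brush about 150 mm long lying in the rear compartment of the case. Leave it alone. Origin under its middle.
- beaker: Glass beaker, 72 mm wide, 90 mm tall. Bystander; origin: centre of its underside.
- wash_bottle: White wash bottle, 68 mm wide, 170 mm tall (thin spout to 210). Bystander; origin: centre of its underside.
- flask: Conical glass flask, 82 mm wide at the foot, 130 mm tall. Bystander; origin: centre of its underside.
Mind the look-alikes: they are no part of the job. There is more than one size of the scoop; the one meant has the size given above.

How it is judged:
On the way, in this order (a step that is already met when the one before it is completed fails the run):
1. the spatula lies flat in the front compartment, lengthwise, released (x of scoop_grip in the frame of pocket between -0.04 and 0.04 m and y of scoop_grip in the frame of pocket between -0.05 and 0.05 m and z of scoop_grip in the frame of pocket between -0.003 and 0.012 m and angle between scoop's own z axis and vertical below 0.12 rad and angle between the x axis of scoop and the y axis of case, either way round below 0.3 rad and contact force between the fingers and scoop below 0.1 N and linear speed of scoop below 0.03 m/s), for 0.2 s.
2. the lid is fully shut (angle below 0.02 rad) (value of joint lid below 0.02 rad), for 0.2 s.
3. the crossbar lies in the keeper's trough while the lever is still open (above 0.4 rad), lid shut (x of crossbar in the frame of keeper between -0.009 and 0.011 m and z of crossbar in the frame of keeper between -0.003 and 0.004 m and value of joint lid below 0.02 rad and value of joint lever above 0.4 rad), for 0.2 s.
At the end, for the whole second after the job is handed in: Lever closed past centre (under 0.06 rad), crossbar in the keeper (9 mm front to back, 3 mm in height), lid shut (under 0.02 rad), spatula at rest flat in the front compartment, lengthwise within 0.3 rad, its grip point within 40 mm (x) and 50 mm (y) of the compartment's centre (x of scoop_grip in the frame of pocket between -0.04 and 0.04 m and y of scoop_grip in the frame of pocket between -0.05 and 0.05 m and z of scoop_grip in the frame of pocket between -0.003 and 0.012 m and angle between scoop's own z axis and vertical below 0.12 rad and angle between the x axis of scoop and the y axis of case, either way round below 0.3 rad and x of crossbar in the frame of keeper between -0.009 and 0.011 m and z of crossbar in the frame of keeper between -0.003 and 0.004 m and value of joint lid below 0.02 rad and value of joint lever below 0.06 rad and linear speed of scoop below 0.02 m/s); the robot touches nothing.
It fails at once if the beaker, flask or wash bottle is pushed more than 30 mm or tipped (distance of any of beaker, wash_bottle, flask from where it was at the start of the episode above 0.03 m or angle between any of beaker, wash_bottle, flask's own z axis and vertical above 0.35 rad).
It fails at once if the brush in the rear compartment is displaced by more than 25 mm (distance of brush from where it was at the start of the episode above 0.025 m).
It fails at once if the spatula is thrown or dropped: out of the fingers and moving faster than 0.7 m/s (contact force between the fingers and scoop below 0.05 N and linear speed of scoop above 0.7 m/s).
It also fails if it takes over 67 s, if anything falls off the work surface, if the arm or the gripper's body presses on something with over 40 N, if the wrist force passes 120 N, or if a joint passes its speed limit or range.

## Working session

There is one attempt and no reset: what is moved stays moved. The work goes in short steps, Python scripts to look and compute and a shell command to move; the robot and the scene stay as the last step left them, time stands still between calls to the robot, and variables do not carry over. Pictures are saved under pics/ and viewed, about 8 in all and at most 12, crops included, and the job is handed in when it is done.

```bash
mkdir -p pics; ls; cat > h.py <<'E'
import numpy as np,cv2
from scipy.spatial.transform import Rotation as R
from plant import manip
def cam(n):
    m=manip.camera_model(n);K=np.array(m["camera_matrix"]);return K,m["k1"],R.from_rotvec(np.array(m["rvec"]).ravel()).as_matrix(),np.array(m["tvec"]).ravel()
def proj(P,c):
    K,k,Rm,t=c;q=np.atleast_2d(P)@Rm.T+t;s=q[:,:2]/q[:,2:];s=s*(1+k*(s**2).sum(1,keepdims=True));return s*[K[0,0],K[1,1]]+K[:2,2]
def ray(px,c):
    K,k,Rm,t=c;d=(np.array(px,float)-K[:2,2])/[K[0,0],K[1,1]];s=d.copy()
    for _ in range(20): s=d/(1+k*(s@s))
    return -Rm.T@t,Rm.T@np.append(s,1)
def at_z(px,c,z):
    o,d=ray(px,c);return o+d*(z-o[2])/d[2]
def tri(pxs,cs):
    A=0;b=0
    for p,c in zip(pxs,cs):
        o,d=ray(p,c);d=d/np.linalg.norm(d);M=np.eye(3)-np.outer(d,d);A=A+M;b=b+M@o
    return np.linalg.solve(A,b)
def Rt():
    q=manip.state()["tool_rot"];return R.from_quat([q[1],q[2],q[3],q[0]])
def go(p,Rgoal=None):
    "print shift (cm) and turn (deg) in tool axes to reach TCP p"
    s=manip.state();r=Rt();print("t",np.round(r.inv().apply(np.array(p)-s["tool_pos"])*100,2),"w",None if Rgoal is None else np.round((r.inv()*Rgoal).as_rotvec(degrees=True),1))
def snap(n,f):
    im=manip.grab_frame(n);cv2.imwrite(f"pics/{f}.png",im);return im
E
python3 - <<'E'
from h import *
a=snap("scene","s0");b=snap("top","t0")
cv2.imwrite("pics/both0.png",np.vstack([a,b])[:, :] if 0 else cv2.resize(np.hstack([a,b]),(1120,420)))
for n in ["scene","top"]:
    c=cam(n);print(n,np.round(-c[2].T@c[3],3),np.round(c[2][2],2),c[0][0,0])
    for k in ["scoop","scoop_grip","lid_hinge","lid_front","keeper","lever_pivot","lever_end","crossbar","tab","beaker","flask","wash_bottle","case","brush"]:
        print(k,[(np.round(d["centre"]).tolist(),round(d["p"],2)) for d in manip.tip_of(n,k)][:4])
s=manip.state();print(s)
E
```

```text
pics
scene [ 1.354 -0.712  0.918] [-0.61  0.48 -0.63] 382.23052256709894
scoop [([220.0, 262.0], 0.72), ([296.0, 246.0], 0.67), ([222.0, 261.0], 0.58), ([134.0, 262.0], 0.57)]
scoop_grip [([140.0, 259.0], 0.92), ([190.0, 234.0], 0.57), ([217.0, 263.0], 0.54)]
lid_hinge [([315.0, 231.0], 0.97), ([264.0, 289.0], 0.66)]
lid_front [([317.0, 187.0], 0.85)]
keeper [([355.0, 191.0], 0.58), ([317.0, 188.0], 0.55)]
lever_pivot [([354.0, 193.0], 0.71), ([278.0, 220.0], 0.51), ([217.0, 262.0], 0.44)]
lever_end [([264.0, 204.0], 0.59)]
crossbar [([269.0, 204.0], 0.62)]
tab [([269.0, 195.0], 0.56), ([278.0, 221.0], 0.45)]
beaker [([355.0, 193.0], 0.93), ([319.0, 188.0], 0.44), ([264.0, 290.0], 0.2)]
flask [([262.0, 290.0], 0.81), ([391.0, 230.0], 0.31)]
wash_bottle [([390.0, 230.0], 0.97)]
case [([298.0, 247.0], 0.7)]
brush [([354.0, 191.0], 0.62)]
top [ 0.387 -0.093  1.209] [ 0.16 -0.   -0.99] 389.0453750710241
scoop [([424.0, 281.0], 0.93), ([355.0, 283.0], 0.64), ([344.0, 225.0], 0.57), ([159.0, 158.0], 0.34)]
scoop_grip [([418.0, 281.0], 0.82), ([352.0, 283.0], 0.62), ([349.0, 222.0], 0.58)]

[... 466 characters left out ...]
]
{'time': 1.5, 'joint_pos': array([-1.25600467e+00,  5.27113745e-02,  1.61287930e+00,  4.02651855e-05,
        1.47598854e+00, -1.19026333e-01]), 'joint_vel': array([ 0.00095548, -0.0006243 , -0.00020891, -0.00093262, -0.0001473 ,
       -0.00108033]), 'joint_efforts': array([-1.81773044e-05, -3.93671930e+01, -3.70452797e+01, -1.81247715e-04,
        6.68111625e-04, -9.80401978e-06]), 'tool_pos': array([ 0.26270441, -0.56710147,  0.2533089 ]), 'tool_rot': array([-1.12239496e-05,  8.42714281e-01, -5.38361069e-01,  1.79131747e-05]), 'contact_force': array([ 0.5253218 , -0.09136898,  1.15765497]), 'ft_torque': array([-0.04214947, -0.06128462,  0.0030133 ]), 'gripper_width': 1.0009733191531798}
```

View pics/s0.png

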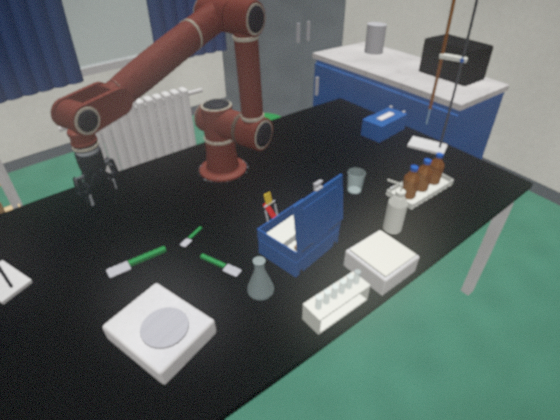

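View pics/t0.png

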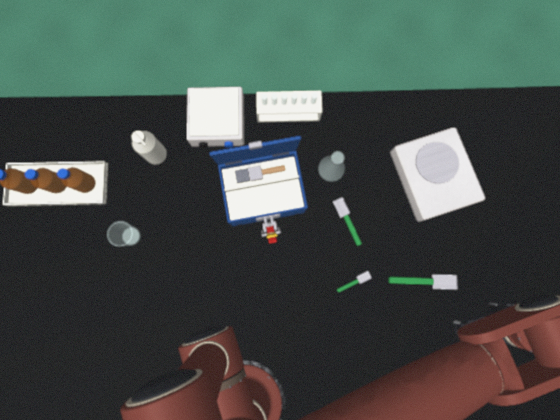

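The scene has three green spatulas. In the top view they are at (347,222), (355,282, small) and (423,281, large). I'll measure their lengths and enlarge the case area.

```bash
python3 - <<'E'
from h import *
im=cv2.imread("pics/t0.png");c=cam("top")
hsv=cv2.cvtColor(im,cv2.COLOR_BGR2HSV)
g=((hsv[...,0]>45)&(hsv[...,0]<80)&(hsv[...,1]>120)&(hsv[...,2]>50)).astype(np.uint8);g[:120]=0
n,l,st,ce=cv2.connectedComponentsWithStats(g)
for i in range(1,n):
    if st[i,4]<20: continue
    (cx,cy),(w,h),a=cv2.minAreaRect(np.argwhere(l==i)[:,::-1].astype(np.float32))
    bp=cv2.boxPoints(((cx,cy),(w+1,h+1),a))
    P=np.array([at_z(p,c,.01) for p in bp]);e=[np.linalg.norm(P[j]-P[j-1])for j in range(4)]
    j=np.argmin([np.linalg.norm(P[1]-P[0]),np.linalg.norm(P[2]-P[1])])
    m=[(P[0]+P[1])/2,(P[2]+P[3])/2] if j==0 else [(P[1]+P[2])/2,(P[3]+P[0])/2]
    print((round(cx),round(cy)),"sides",np.round(e[:2],3),"ends",np.round(m,3).tolist())
def crop(x,y,w,h,s,f): cv2.imwrite(f"pics/{f}.png",cv2.resize(im[y:y+h,x:x+w],None,fx=s,fy=s,interpolation=cv2.INTER_CUBIC))
crop(205,130,260,170,3,"crop1")
E
```

```text
(352, 230) sides [0.101 0.023] ends [[0.543, -0.318, 0.01], [0.448, -0.355, 0.01]]
(410, 280) sides [0.135 0.025] ends [[0.344, -0.434, 0.01], [0.337, -0.569, 0.01]]
(347, 286) sides [0.017 0.071] ends [[0.343, -0.344, 0.01], [0.313, -0.279, 0.01]]
```

View pics/crop1.png

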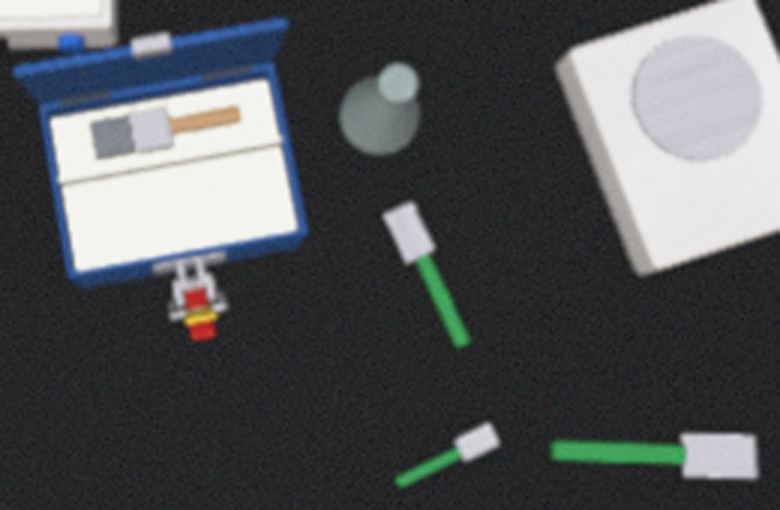

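The middle spatula at (347,222) has a 100 mm handle, so it fits the description. The one at (423,281) has a 135 mm handle and the one at (355,282) has 71 mm. The crop confirms it, with the blade end at the top near crop (405,230). Next I'll fit the case pose from its silhouette.

```bash
cat >> h.py <<'E'
from scipy.optimize import minimize
def case2w(p,pose):
    x,y,a=pose[:3];p=np.atleast_2d(p);c,s=np.cos(a),np.sin(a)
    return np.c_[x+c*p[:,0]-s*p[:,1],y+s*p[:,0]+c*p[:,1],p[:,2]]
def w2case(p,pose):
    q=np.atleast_2d(p)-[pose[0],pose[1],0];c,s=np.cos(pose[2]),np.sin(pose[2])
    return np.c_[c*q[:,0]+s*q[:,1],-s*q[:,0]+c*q[:,1],q[:,2]]
BOX=np.array([[x,y,z] for x in(-.085,.085) for y in(-.115,.115) for z in(0,.11)])
def lidpts(a):
    o=[]
    for l in(0,.17):
        for t in(0,.008):
            for y in(-.115,.115): o.append([.085-l*np.cos(a)+t*np.sin(a),y,.1105+l*np.sin(a)+t*np.cos(a)])
    return np.array(o)
E
python3 - <<'E'
from h import *
data=[]
for n,f,roi in [("scene","s0",(225,170,130,115)),("top","t0",(195,125,125,110))]:
    im=cv2.imread(f"pics/{f}.png");c=cam(n);h=cv2.cvtColor(im,cv2.COLOR_BGR2HSV)
    b=((h[...,0]>100)&(h[...,0]<130)&(h[...,1]>110)&(h[...,2]>45)).astype(np.uint8)
    m=np.zeros_like(b);x,y,w,hh=roi;m[y:y+hh,x:x+w]=b[y:y+hh,x:x+w]
    m=cv2.morphologyEx(m,cv2.MORPH_CLOSE,np.ones((3,3)))
    cs=max(cv2.findContours(m,0,1)[0],key=cv2.contourArea);M=np.zeros_like(b);cv2.drawContours(M,[cs],-1,1,-1);data.append((n,im,c,M))
def ren(v,c):
    Z=np.zeros((1680,2240),np.uint8)
    for P in(BOX,lidpts(v[3])):
        q=proj(case2w(P,v),c);cv2.fillConvexPoly(Z,cv2.convexHull(np.round((q+.5)*4*16).astype(np.int32)),1,shift=4)
    return cv2.resize(Z.astype(np.float32),(560,420),interpolation=cv2.INTER_AREA)
def cost(v): return sum(np.abs(ren(v,c)-M).sum() for _,_,c,M in data)
best=None
o=at_z((264,193),data[1][2],.05)
for lid in(1.35,1.5):
  for yaw in (.17,-.0):
    r=minimize(cost,[o[0],o[1],yaw,lid],method="Nelder-Mead",options=dict(initial_simplex=np.array([o[0],o[1],yaw,lid])+np.vstack([np.zeros(4),np.diag([.02,.02,.08,.08])]),maxiter=200))
    if best is None or r.fun<best.fun: best=r
v=best.x;print(np.round(v,4),best.fun,[M.sum() for *_,M in data])
np.save("case.npy",v)
out=[]
for n,im,c,M in data:
    o=im.copy()
    for P in(BOX,lidpts(v[3])): cv2.polylines(o,[cv2.convexHull(np.round(proj(case2w(P,v),c)).astype(np.int32))],1,(0,255,255),1)
    out.append(o)
cv2.imwrite("pics/fit.png",np.hstack([cv2.resize(out[0][160:300,210:360],(400,373)),cv2.resize(out[1][120:260,190:340],(400,373))]))
# scoop & goals
th=np.arctan2(.037,.095);g=np.array([.448,-.355])+.073*np.array([np.cos(th),np.sin(th)])
print("scoop yaw",np.degrees(th),g,"pocket",case2w([-.035,0,.07],v),"flask",at_z((331,172),data[1][2],0))
E
```

```text
[ 0.618  -0.0634  0.1772  1.4682] 4962.4375 [np.uint64(4923), np.uint64(2177)]
scoop yaw 21.279604427695404 [ 0.51602289 -0.32850687] pocket [[ 0.58358649 -0.06955246  0.07      ]] flask [ 0.68379129 -0.28060468  0.        ]
```

View pics/fit.png

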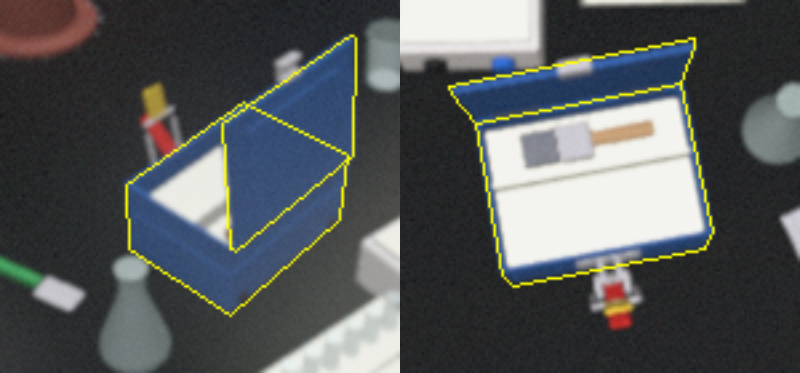

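The case fit overlays both views well: pose (0.618, -0.063), yaw 10.2°, lid 1.47. Next I'll move above the spatula.

```bash
cat >> h.py <<'E'
def down(yawx_deg,pitch=0):
    "tool z down, tool x at world yaw"
    return R.from_euler('z',yawx_deg,degrees=True)*R.from_euler('x',180,degrees=True)*R.from_euler('x',pitch,degrees=True)
E
python3 - <<'E'
from h import *
go([.516,-.3285,.17],down(-68.7))
E
```

```text
t [-11.   -33.01   8.33] w [-0.  -0.   3.6]
```

```bash

python3 -m crank '[{"tx":-11,"ty":-33,"tz":8.3,"wz":3.6,"jaw":-0.3},{"tx":-11,"ty":-33,"tz":8.3,"wz":3.6,"jaw":-0.3},{"tx":-11,"ty":-33,"tz":8.3,"wz":3.6,"jaw":-0.3},{"tx":-11,"ty":-33,"tz":8.3,"wz":3.6,"jaw":-0.3},{"tx":-11,"ty":-33,"tz":8.3,"wz":3.6,"jaw":-0.3},{"tx":-11,"ty":-33,"tz":8.3,"wz":3.6,"jaw":-0.3},{"tx":-11,"ty":-33,"tz":8.3,"wz":3.6,"jaw":-0.3},{"tx":-11,"ty":-33,"tz":8.3,"wz":3.6,"jaw":-0.3}]'
python3 -m crank '[{"tz":0,"ty":-3.0,"tx":-0.5,"jaw":-0.3},{"tz":0,"ty":-3.0,"tx":-0.5,"jaw":-0.3},{"tz":0,"ty":-3.0,"tx":-0.5,"jaw":-0.3}]'
cat > green.py <<'E'
from h import *
import sys
c=cam("wrist");im=snap("wrist",sys.argv[1])
h=cv2.cvtColor(im,cv2.COLOR_BGR2HSV)
g=((h[...,0]>45)&(h[...,0]<80)&(h[...,1]>120)&(h[...,2]>50)).astype(np.uint8)
n,l,st,ce=cv2.connectedComponentsWithStats(g);i=1+np.argmax(st[1:,4])
(cx,cy),(w,hh),a=cv2.minAreaRect(np.argwhere(l==i)[:,::-1].astype(np.float32))
P=np.array([at_z(p,c,.010) for p in cv2.boxPoints(((cx,cy),(w,hh),a))])
E=[(P[0]+P[1])/2,(P[2]+P[3])/2] if np.linalg.norm(P[1]-P[0])<np.linalg.norm(P[2]-P[1]) else [(P[1]+P[2])/2,(P[3]+P[0])/2]
E=sorted(E,key=lambda e:e[0]);d=E[1]-E[0];L=np.linalg.norm(d);u=d/L
print("px",cx,cy,"len",L,"wid",np.linalg.norm(P[1]-P[0]),np.linalg.norm(P[2]-P[1]),"ends",E)
grip=(E[0]+E[1])/2+u*.023;th=np.degrees(np.arctan2(u[1],u[0]));print("grip",grip,"yaw",th)
print(manip.state()["tool_pos"],manip.state()["gripper_width"]);go([grip[0],grip[1],.08],down(th-90));go([grip[0],grip[1],.0235],down(th-90))
E
python3 green.py w1
```

```text
px 251.78076171875 77.1772232055664 len 0.13353999692144716 wid 0.018637858958958264 0.13266315629621747 ends [array([ 0.33459951, -0.57054731,  0.01      ]), array([ 0.34189605, -0.4372068 ,  0.01      ])]
grip [ 0.33950448 -0.48091141  0.01      ] yaw 86.86783494317528
[ 0.26270398 -0.56708815  0.25329898] 1.0007101982085687
t [ -4.59 -10.59  17.33] w [  0.   0. -62.]
t [ -4.59 -10.59  22.98] w [  0.   0. -62.]schema error: expected keys tx, ty, tz, wx, wy, wz, jaw
schema error: expected keys tx, ty, tz, wx, wy, wz, jaw
```

View pics/w1.png

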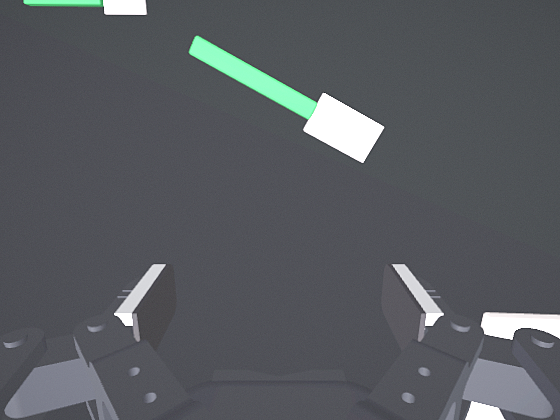

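The wrist view shows the large look-alike spatula at (290,95), because the arm hasn't moved: rows need every key. I'll retry and stop short so the camera sees the right one.

```bash

python3 -m crank '[{"tx":-11,"ty":-26,"tz":4,"wx":0,"wy":0,"wz":3.6,"jaw":-0.3},{"tx":-11,"ty":-26,"tz":4,"wx":0,"wy":0,"wz":3.6,"jaw":-0.3},{"tx":-11,"ty":-26,"tz":4,"wx":0,"wy":0,"wz":3.6,"jaw":-0.3},{"tx":-11,"ty":-26,"tz":4,"wx":0,"wy":0,"wz":3.6,"jaw":-0.3},{"tx":-11,"ty":-26,"tz":4,"wx":0,"wy":0,"wz":3.6,"jaw":-0.3},{"tx":-11,"ty":-26,"tz":4,"wx":0,"wy":0,"wz":3.6,"jaw":-0.3},{"tx":-11,"ty":-26,"tz":4,"wx":0,"wy":0,"wz":3.6,"jaw":-0.3},{"tx":-11,"ty":-26,"tz":4,"wx":0,"wy":0,"wz":3.6,"jaw":-0.3}]'
python3 green.py w2
```

```text
time: 2.22
tool_pos: [0.4552, -0.3532, 0.212]
tool_rot: [-0.001, 0.827, -0.562, -0.001]
contact_force: [-0.3, -0.7, 0.3]
gripper_width: 0.352
px 278.9999694824219 133.49998474121094 len 0.09869914174725752 wid 0.013848066907312275 0.09869223234901521 ends [array([ 0.44935153, -0.35421669,  0.01      ]), array([ 0.54108578, -0.31779764,  0.01      ])]
grip [ 0.51659562 -0.32752038  0.01      ] yaw 21.653371477442295
[ 0.45376667 -0.35543319  0.21253401] 0.3494095236600389
t [-0.27 -6.87 13.25] w [ 0.   0.1 -0.1]
t [-0.26 -6.88 18.9 ] w [ 0.   0.1 -0.1]
```

```bash

python3 -m crank '[{"tx":-0.3,"ty":-6.9,"tz":4,"wx":0,"wy":0,"wz":0,"jaw":-0.3},{"tx":-0.3,"ty":-6.9,"tz":8,"wx":0,"wy":0,"wz":0,"jaw":-0.3},{"tx":-0.3,"ty":-6.9,"tz":12,"wx":0,"wy":0,"wz":0,"jaw":-0.3},{"tx":-0.3,"ty":-6.9,"tz":15,"wx":0,"wy":0,"wz":0,"jaw":-0.3},{"tx":-0.3,"ty":-6.9,"tz":17,"wx":0,"wy":0,"wz":0,"jaw":-0.3},{"tx":-0.3,"ty":-6.9,"tz":18.4,"wx":0,"wy":0,"wz":0,"jaw":-0.3},{"tx":-0.3,"ty":-6.9,"tz":18.8,"wx":0,"wy":0,"wz":0,"jaw":-0.3},{"tx":-0.3,"ty":-6.9,"tz":18.8,"wx":0,"wy":0,"wz":0,"jaw":-0.3}]'
python3 -m crank '[{"tx":0,"ty":0,"tz":0,"wx":0,"wy":0,"wz":0,"jaw":-1},{"tx":0,"ty":0,"tz":0,"wx":0,"wy":0,"wz":0,"jaw":-1},{"tx":0,"ty":0,"tz":0,"wx":0,"wy":0,"wz":0,"jaw":-1},{"tx":0,"ty":0,"tz":0,"wx":0,"wy":0,"wz":0,"jaw":-1},{"tx":0,"ty":0,"tz":0,"wx":0,"wy":0,"wz":0,"jaw":-1}]'
```

```text
time: 2.93
tool_pos: [0.5151, -0.331, 0.0252]
tool_rot: [0.0, 0.825, -0.565, -0.0]
contact_force: [0.1, 0.3, 0.1]
gripper_width: 0.346
time: 3.35
tool_pos: [0.5171, -0.3319, 0.0284]
tool_rot: [0.001, 0.825, -0.565, 0.003]
contact_force: [-2.8, -1.2, 7.0]
gripper_width: 0.136
```

```bash

python3 -m crank '[{"tx":0,"ty":0,"tz":-1,"wx":0,"wy":0,"wz":0,"jaw":-1},{"tx":0,"ty":0,"tz":-3,"wx":0,"wy":0,"wz":0,"jaw":-1},{"tx":0,"ty":0,"tz":-6,"wx":0,"wy":0,"wz":0,"jaw":-1},{"tx":0,"ty":0,"tz":-10,"wx":0,"wy":0,"wz":0,"jaw":-1},{"tx":0,"ty":0,"tz":-14,"wx":0,"wy":0,"wz":0,"jaw":-1},{"tx":0,"ty":0,"tz":-15.5,"wx":0,"wy":0,"wz":0,"jaw":-1},{"tx":0,"ty":0,"tz":-15.5,"wx":0,"wy":0,"wz":0,"jaw":-1}]'
python3 - <<'E'
from h import *
im=snap("wrist","w3");v=np.load("case.npy");p=case2w([-.035,0,.07],v)[0]
go([p[0],p[1],.19],down(np.degrees(v[2])));go([p[0],p[1],.07+.024],down(np.degrees(v[2])))
E
```

```text
time: 3.93
tool_pos: [0.5182, -0.332, 0.1879]
tool_rot: [0.0, 0.825, -0.564, 0.006]
contact_force: [0.2, -0.3, -0.0]
gripper_width: 0.135
t [-21.94 -15.7   -0.66] w [  0.1  -0.4 -78.9]
t [-22.   -15.67   8.94] w [  0.1  -0.4 -78.9]
```

View pics/w3.png

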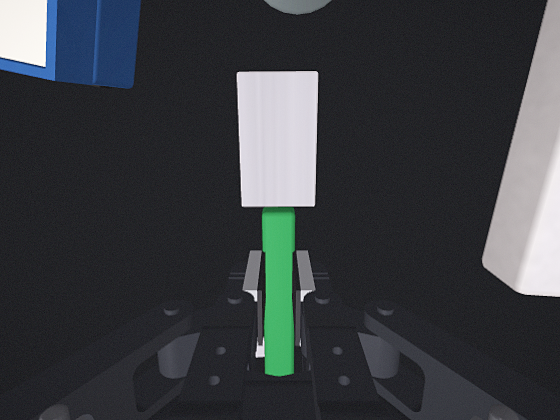

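The spatula is held in the fingers, with its blade at (278,140). I'll check its pitch in the grasp with PnP on the blade corners.

```bash
python3 - <<'E'
from h import *
c=cam("wrist");K,k,Rm,t=c
obj=np.array([[.075,.016,.004],[.075,-.016,.004],[.02,-.016,.004],[.02,.016,.004]])
img=np.array([[237,71],[318.,71],[315.5,207],[240.5,207]])
best=[]
ok,rv,tv,err=cv2.solvePnPGeneric(obj,img,K,np.array([k,0,0,0.]),flags=cv2.SOLVEPNP_IPPE)
for r,tt in zip(rv,tv):
    Rc=cv2.Rodrigues(r)[0];W=Rm.T@Rc;o=Rm.T@(tt.ravel()-t)
    print("x",W[:,0].round(3),"z",W[:,2].round(3),"org",o.round(4),"grip",(o+W@[-.007,0,.006]).round(4))
print(err.ravel(), Rt().as_matrix().round(3))
E
```

```text
x [ 0.37  -0.928  0.047] z [-0.203 -0.13  -0.971] org [ 0.5273 -0.3262  0.1717] grip [ 0.5235 -0.3205  0.1655]
x [ 0.363 -0.9    0.241] z [ 0.049 -0.24  -0.969] org [ 0.525  -0.3266  0.164 ] grip [ 0.5227 -0.3218  0.1565]
[139.87334626 143.40364257] [[ 0.363 -0.932  0.005]
 [-0.932 -0.363 -0.004]
 [ 0.005 -0.003 -1.   ]]
```

```bash
python3 - <<'E'
from h import *
from scipy.optimize import least_squares
c=cam("wrist")
obj=np.array([[.075,.016,.004],[.075,-.016,.004],[.02,-.016,.004],[.02,.016,.004],[-.01,.007,.012],[-.01,-.007,.012]])[:4]
img=np.array([[237,71],[318.,71],[315.5,207],[240.5,207]])
R0=R.from_euler('z',21.6,degrees=True)
for p0 in(-.2,.2):
    f=lambda v:(proj((R0*R.from_rotvec(v[3:])).apply(obj)+v[:3],c)-img).ravel()
    r=least_squares(f,[.5235,-.325,.17,0,p0,0],x_scale=[.01]*3+[.1]*3)
    print(r.x.round(4),r.cost, proj(R0.apply(obj)+[.5235,-.325,.165],c).round(0).tolist() if p0<0 else "")
E
```

```text
[ 0.5251 -0.3268  0.1585 -0.0033  0.0803 -0.0033] 0.03917943207620619 [[227.0, 71.0], [315.0, 70.0], [312.0, 215.0], [233.0, 215.0]]
[ 0.5251 -0.3268  0.1585 -0.0033  0.0803 -0.0033] 0.039179432076522025
```

```bash

python3 -m crank '[{"tx":-3,"ty":-2,"tz":-1.5,"wx":0,"wy":0,"wz":-7,"jaw":-1},{"tx":-6,"ty":-4,"tz":-1.5,"wx":0,"wy":0,"wz":-14,"jaw":-1},{"tx":-9,"ty":-6,"tz":-1.5,"wx":0,"wy":0,"wz":-21,"jaw":-1},{"tx":-12,"ty":-8,"tz":-1.5,"wx":0,"wy":0,"wz":-28,"jaw":-1},{"tx":-15,"ty":-10.5,"tz":-1.5,"wx":0,"wy":0,"wz":-35,"jaw":-1},{"tx":-18,"ty":-13,"tz":-1.5,"wx":0,"wy":0,"wz":-42,"jaw":-1},{"tx":-20,"ty":-14.5,"tz":-1.5,"wx":0,"wy":0,"wz":-49,"jaw":-1},{"tx":-21.9,"ty":-15.7,"tz":-1.5,"wx":0,"wy":0,"wz":-56,"jaw":-1}]'
python3 -m crank '[{"tx":0,"ty":0,"tz":0,"wx":0,"wy":0,"wz":-7,"jaw":-1},{"tx":0,"ty":0,"tz":0,"wx":0,"wy":0,"wz":-14,"jaw":-1},{"tx":0,"ty":0,"tz":0,"wx":0,"wy":0,"wz":-21,"jaw":-1},{"tx":0,"ty":0,"tz":0,"wx":0,"wy":0,"wz":-22.9,"jaw":-1},{"tx":0,"ty":0,"tz":0,"wx":0,"wy":0,"wz":-22.9,"jaw":-1},{"tx":0,"ty":0,"tz":0,"wx":0,"wy":0,"wz":-22.9,"jaw":-1}]'
python3 - <<'E'
from h import *
im=snap("wrist","w4");v=np.load("case.npy");p=case2w([-.035,0,.07],v)[0]
go([p[0],p[1],.125],down(np.degrees(v[2])));go([p[0],p[1],.1],down(np.degrees(v[2])))
# overlay case rim and floor prediction
c=cam("wrist")
for P in ([[-.085,-.115,.11],[-.085,.115,.11],[.085,.115,.11],[.085,-.115,.11]],[[-.08,-.11,.11],[-.08,.11,.11],[.08,.11,.11],[.08,-.11,.11]],[[-.08,-.11,.07],[-.08,.11,.07],[.01,.11,.07],[.01,-.11,.07]]):
    cv2.polylines(im,[np.round(proj(case2w(P,v),c)).astype(np.int32)],1,(0,255,255),1)
cv2.imwrite("pics/w4o.png",im)
E
```

```text
time: 4.65
tool_pos: [0.5814, -0.0665, 0.1924]
tool_rot: [-0.001, 0.994, -0.107, -0.002]
contact_force: [-0.5, 0.3, -0.8]
gripper_width: 0.137
time: 5.15
tool_pos: [0.5813, -0.0688, 0.1931]
tool_rot: [-0.001, 0.996, 0.088, -0.002]
contact_force: [0.2, 0.1, -1.2]
gripper_width: 0.135
t [0.21 0.11 6.85] w [-0.1  0.2 -0.1]
t [0.22 0.11 9.35] w [-0.1  0.2 -0.1]
```

View pics/w4o.png

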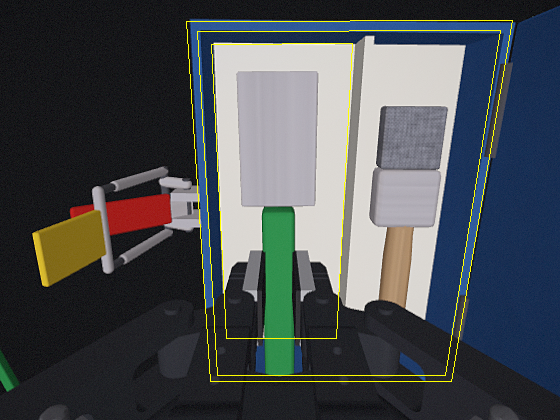

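The overlay agrees with the wrist view: the rim lines fall on the case, and the spatula (278,200) lies lengthwise over the front compartment. I'll lower it now.

```bash

python3 -m crank '[{"tx":0.2,"ty":0.1,"tz":3,"wx":0,"wy":0,"wz":0,"jaw":-1},{"tx":0.2,"ty":0.1,"tz":6,"wx":0,"wy":0,"wz":0,"jaw":-1},{"tx":0.2,"ty":0.1,"tz":7.5,"wx":0,"wy":0,"wz":0,"jaw":-1},{"tx":0.2,"ty":0.1,"tz":8.4,"wx":0,"wy":0,"wz":0,"jaw":-1},{"tx":0.2,"ty":0.1,"tz":8.9,"wx":0,"wy":0,"wz":0,"jaw":-1},{"tx":0.2,"ty":0.1,"tz":9.2,"wx":0,"wy":0,"wz":0,"jaw":-1},{"tx":0.2,"ty":0.1,"tz":9.4,"wx":0,"wy":0,"wz":0,"jaw":-1},{"tx":0.2,"ty":0.1,"tz":9.4,"wx":0,"wy":0,"wz":0,"jaw":-1}]'
```

```text
time: 5.87
tool_pos: [0.5853, -0.07, 0.1022]
tool_rot: [0.0, 0.996, 0.088, 0.001]
contact_force: [0.9, 0.5, -1.1]
gripper_width: 0.133
```

```bash

python3 -m crank '[{"tx":0,"ty":0,"tz":0.15,"wx":0,"wy":0,"wz":0,"jaw":-1},{"tx":0,"ty":0,"tz":0.3,"wx":0,"wy":0,"wz":0,"jaw":-1},{"tx":0,"ty":0,"tz":0.3,"wx":0,"wy":0,"wz":0,"jaw":-1}]'
```

```text
time: 6.12
tool_pos: [0.5849, -0.0698, 0.0987]
tool_rot: [0.0, 0.996, 0.088, 0.0]
contact_force: [0.0, -0.4, -1.2]
gripper_width: 0.137
```

```bash

python3 -m crank '[{"tx":0,"ty":0,"tz":0.1,"wx":0,"wy":0,"wz":0,"jaw":-1},{"tx":0,"ty":0,"tz":0.2,"wx":0,"wy":0,"wz":0,"jaw":-1},{"tx":0,"ty":0,"tz":0.2,"wx":0,"wy":0,"wz":0,"jaw":-1}]'
```

```text
time: 6.37
tool_pos: [0.585, -0.0699, 0.0983]
tool_rot: [0.0, 0.996, 0.089, -0.0]
contact_force: [-5.2, 1.7, 7.7]
gripper_width: 0.134
```

```bash

python3 -m crank '[{"tx":0,"ty":0,"tz":0.1,"wx":0,"wy":0,"wz":0,"jaw":-0.3},{"tx":0,"ty":0,"tz":0.1,"wx":0,"wy":0,"wz":0,"jaw":-0.3},{"tx":0,"ty":0,"tz":0.1,"wx":0,"wy":0,"wz":0,"jaw":-0.3},{"tx":0,"ty":0,"tz":-1,"wx":0,"wy":0,"wz":0,"jaw":-0.3},{"tx":0,"ty":0,"tz":-4,"wx":0,"wy":0,"wz":0,"jaw":-0.3},{"tx":0,"ty":0,"tz":-8,"wx":0,"wy":0,"wz":0,"jaw":-0.3},{"tx":0,"ty":0,"tz":-12,"wx":0,"wy":0,"wz":0,"jaw":-0.3},{"tx":0,"ty":0,"tz":-13,"wx":0,"wy":0,"wz":0,"jaw":-0.3}]'
cat > bailfit.py <<'E'
from h import *
v=np.load("case.npy")
def chain(a,b):
    "lever a, bail b -> case (x,z) of lever end, bail pivot, crossbar, tab"
    pv=np.array([-.105,.064]);d=lambda t:np.array([-np.cos(t),np.sin(t)])
    bp=pv+.02*d(a-np.radians(97));t=np.radians(95)-(b-a)
    return pv+.075*d(a-np.radians(35)),bp,bp+.0665*d(t),bp+.0965*d(t),t
E
python3 - <<'E'
from bailfit import *
im=snap("wrist","w5");c=cam("wrist")
h=cv2.cvtColor(im,cv2.COLOR_BGR2HSV)
g=((h[...,0]>45)&(h[...,0]<80)&(h[...,1]>120)&(h[...,2]>50)).astype(np.uint8)
n,l,st,ce=cv2.connectedComponentsWithStats(g);i=1+np.argmax(st[1:,4])
(cx,cy),(w,hh),a=cv2.minAreaRect(np.argwhere(l==i)[:,::-1].astype(np.float32))
print(cx,cy,w,hh,a,w2case([at_z(p,c,.08) for p in cv2.boxPoints(((cx,cy),(w,hh),a))],v).round(4).tolist())
print(manip.state()["tool_pos"])
E
```

```text
time: 7.03
tool_pos: [0.5879, -0.0705, 0.2355]
tool_rot: [0.002, 0.996, 0.089, 0.006]
contact_force: [1.2, -0.3, 1.8]
gripper_width: 0.352
272.9999694824219 213.99996948242188 113.99998474121094 15.999998092651367 90.0 [[-0.0392, 0.0292, 0.08], [-0.0266, 0.0292, 0.08], [-0.0263, -0.07, 0.08], [-0.0402, -0.0699, 0.08]]
[ 0.58811277 -0.07059722  0.23539314]
```

View pics/w5.png

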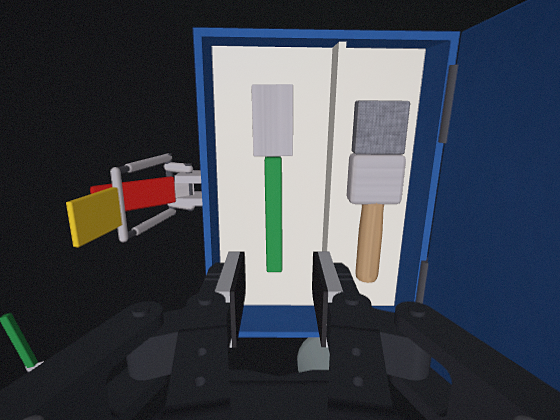

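The spatula lies flat and lengthwise, with its handle at case x -33 mm and grip y about +3 mm. The wrist view also shows the tab (95,217), the crossbar (120,205) and the lever (135,193). I'll fit the lever and bail angles from those and plan the lid move.

```bash
python3 - <<'E'
from bailfit import *
from scipy.optimize import least_squares
c=cam("wrist");ct=cam("top");cs=cam("scene")
def cen(f,lo,hi,roi):
    im=cv2.imread(f"pics/{f}.png");h=cv2.cvtColor(im,cv2.COLOR_BGR2HSV);m=(h[...,0]>=lo)&(h[...,0]<=hi)&(h[...,1]>130)&(h[...,2]>90)
    z=np.zeros_like(m);x,y,w,hh=roi;z[y:y+hh,x:x+w]=m[y:y+hh,x:x+w];p=np.argwhere(z)[:,::-1];return p.mean(0),len(p)
yt=cen("t0",18,35,(255,220,35,30));ys=cen("s0",18,35,(255,180,35,45));print(yt,ys)
def pts(a,b,off=0):
    le,bp,cb,tb,t=chain(a,b);d=np.array([-np.cos(t),np.sin(t)]);tip=cb+.042*d;mid=cb+.0225*d
    return [[cb[0],.024,cb[1]],[cb[0],-.024,cb[1]],[tip[0],.014,tip[1]],[tip[0],-.014,tip[1]]],[[mid[0],0,mid[1]]]
I=np.array([[118,168],[124,240],[68,206],[74,245.]])
def f(q):
    A,B=pts(*q);return np.concatenate([(proj(case2w(A,v),c)-I).ravel()/3,(proj(case2w(B,v),ct)-yt[0]).ravel(),(proj(case2w(B,v),cs)-ys[0]).ravel()])
r=least_squares(f,[1.2,1.6]);print(r.x,f(r.x).round(1))
np.save("lb.npy",r.x);print([np.round(x,4) for x in chain(*r.x)])
lp=case2w([.085-.15*np.cos(1.47)+.008+.03,0,.4],v)[0];print("behind lid",lp)
yaw=np.degrees(v[2])
for y in (.3,.4):pass
go(case2w([-.035,0,.42],v)[0],down(yaw+90));go(case2w([-.035,0,.42],v)[0],down(yaw-90))
print(manip.state()["joint_pos"].round(2))
ct=cam("top");print([at_z(p,ct,.06) for p in((187,90),(243,145))])
E
```

```text
(array([271.44444444, 235.13888889]), 36) (array([267.2125, 196.7375]), 80)
[1.19148688 1.54719462] [-0.9  1.8  0.1 -0.4 -0.1 -0.6  0.6  1.3  0.6  0.3 -0.2  1.7]
[array([-0.1677,  0.1051]), array([-0.1225,  0.0544]), array([-0.1402,  0.1185]), array([-0.1481,  0.1474]), np.float64(1.3024)]
behind lid [ 0.72425476 -0.04436113  0.4       ]
t [ -0.2   -0.08 -18.47] w [  0.8  -0.3 -90. ]
t [ -0.2   -0.08 -18.47] w [-0.3 -0.8 90. ]
[-0.25 -0.02  1.72  0.    1.43 -0.42]
[array([0.94140226, 0.16773103, 0.06      ]), array([ 0.75965344, -0.00554584,  0.06      ])]
```

```bash

python3 -m crank '[{"tx":0,"ty":0,"tz":-3,"wx":0,"wy":0,"wz":-7,"jaw":-1},{"tx":0,"ty":0,"tz":-6,"wx":0,"wy":0,"wz":-14,"jaw":-1},{"tx":0,"ty":0,"tz":-9,"wx":0,"wy":0,"wz":-21,"jaw":-1},{"tx":0,"ty":0,"tz":-11.5,"wx":0,"wy":0,"wz":-28,"jaw":-1},{"tx":0,"ty":0,"tz":-12.5,"wx":0,"wy":0,"wz":-35,"jaw":-1},{"tx":0,"ty":0,"tz":-12.5,"wx":0,"wy":0,"wz":-42,"jaw":-1},{"tx":0,"ty":0,"tz":-12.5,"wx":0,"wy":0,"wz":-49,"jaw":-1},{"tx":0,"ty":0,"tz":-12.5,"wx":0,"wy":0,"wz":-56,"jaw":-1}]'
python3 -m crank '[{"tx":0,"ty":0,"tz":0,"wx":0,"wy":0,"wz":-7,"jaw":-1},{"tx":0,"ty":0,"tz":0,"wx":0,"wy":0,"wz":-14,"jaw":-1},{"tx":0,"ty":0,"tz":0,"wx":0,"wy":0,"wz":-21,"jaw":-1},{"tx":0,"ty":0,"tz":0,"wx":0,"wy":0,"wz":-28,"jaw":-1},{"tx":0,"ty":0,"tz":0,"wx":0,"wy":0,"wz":-34,"jaw":-1},{"tx":0,"ty":0,"tz":0,"wx":0,"wy":0,"wz":-34,"jaw":-1}]'
python3 - <<'E'
from bailfit import *
yaw=np.degrees(v[2])
go(case2w([.12,0,.36],v)[0],down(yaw+90));go(case2w([.12,0,.277],v)[0],down(yaw+90))
print(manip.state()["joint_pos"].round(2))
for a in [1.4,1.2,1,.8,.6,.45,.3,.15,.07,0]:
    r=.14;x=.085-r*np.cos(a)+.008*np.sin(a)+.011;z=.1105+r*np.sin(a)+.008*np.cos(a)+.022
    print(a,"ty",round((x-.12)*100,1),"tz",round((.277-z)*100,1))
E
```

```text
time: 7.75
tool_pos: [0.5846, -0.0698, 0.3513]
tool_rot: [-0.0, 0.836, 0.548, 0.0]
contact_force: [0.3, 0.7, 0.5]
gripper_width: -0.001
time: 8.25
tool_pos: [0.5845, -0.0698, 0.3507]
tool_rot: [-0.0, 0.641, 0.767, -0.0]
contact_force: [-0.2, 0.1, 0.6]
gripper_width: -0.004
t [ 1.000e-02  1.542e+01 -9.400e-01] w [-0.  -0.   0.1]
t [1.000e-02 1.542e+01 7.360e+00] w [-0.  -0.   0.1]
[-0.25 -0.07  1.58  0.    1.64 -1.99]
1.4 ty -4.0 tz 0.5
1.2 ty -6.7 tz 1.1
1 ty -9.3 tz 2.2
0.8 ty -11.6 tz 3.8
0.6 ty -13.5 tz 5.9
0.45 ty -14.7 tz 7.6
0.3 ty -15.5 tz 9.5
0.15 ty -16.1 tz 11.6
0.07 ty -16.3 tz 12.7
0 ty -16.4 tz 13.7
```

```bash

python3 -m crank '[{"tx":0,"ty":4,"tz":-0.9,"wx":0,"wy":0,"wz":0,"jaw":-1},{"tx":0,"ty":8,"tz":-0.9,"wx":0,"wy":0,"wz":0,"jaw":-1},{"tx":0,"ty":12,"tz":-0.9,"wx":0,"wy":0,"wz":0,"jaw":-1},{"tx":0,"ty":15.4,"tz":-0.9,"wx":0,"wy":0,"wz":0,"jaw":-1},{"tx":0,"ty":15.4,"tz":1,"wx":0,"wy":0,"wz":0,"jaw":-1},{"tx":0,"ty":15.4,"tz":4.5,"wx":0,"wy":0,"wz":0,"jaw":-1},{"tx":0,"ty":15.4,"tz":7.4,"wx":0,"wy":0,"wz":0,"jaw":-1},{"tx":0,"ty":15.4,"tz":7.4,"wx":0,"wy":0,"wz":0,"jaw":-1}]'
python3 -m crank '[{"tx":0,"ty":-3.5,"tz":0.4,"wx":0,"wy":0,"wz":0,"jaw":-1},{"tx":0,"ty":-5.5,"tz":0.8,"wx":0,"wy":0,"wz":0,"jaw":-1},{"tx":0,"ty":-7.5,"tz":1.4,"wx":0,"wy":0,"wz":0,"jaw":-1},{"tx":0,"ty":-9.3,"tz":2.2,"wx":0,"wy":0,"wz":0,"jaw":-1},{"tx":0,"ty":-10.5,"tz":3,"wx":0,"wy":0,"wz":0,"jaw":-1},{"tx":0,"ty":-11.6,"tz":3.8,"wx":0,"wy":0,"wz":0,"jaw":-1}]'
python3 - <<'E'
from bailfit import *
p=manip.state()["tool_pos"];print(w2case(p,v));snap("scene","s1")
E
```

```text
time: 8.92
tool_pos: [0.7332, -0.042, 0.2673]
tool_rot: [-0.006, 0.643, 0.766, -0.004]
contact_force: [-1.0, 1.2, -2.3]
gripper_width: 0.001
time: 9.42
tool_pos: [0.6221, -0.0632, 0.2419]
tool_rot: [0.002, 0.643, 0.766, 0.001]
contact_force: [0.2, 1.8, 0.8]
gripper_width: -0.004
[[ 0.00398197 -0.00057392  0.24192631]]
```

View pics/s1.png

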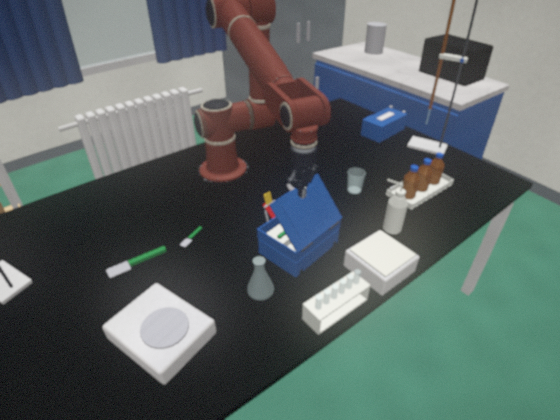

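```bash
python3 - <<'E'
from bailfit import *
c=cam("scene");im=cv2.imread("pics/s1.png");p=manip.state()["tool_pos"]
print("tip",proj(p-[0,0,.022],c),"tcp",proj(p,c))
for a in(.7,.8,.9,1,1.1,1.2): print(a,proj(case2w(lidpts(a)[[6,7]],v),c).round(0).tolist())
cv2.imwrite("pics/s1c.png",cv2.resize(im[140:280,230:380],None,fx=4,fy=4,interpolation=cv2.INTER_CUBIC))
E
```

```text
tip [[300.48343679 196.94243941]] tcp [[300.69207958 191.18351631]]
0.7 [[266.0, 206.0], [313.0, 175.0]]
0.8 [[268.0, 204.0], [316.0, 173.0]]
0.9 [[272.0, 203.0], [319.0, 172.0]]
1 [[275.0, 203.0], [323.0, 171.0]]
1.1 [[279.0, 202.0], [327.0, 171.0]]
1.2 [[283.0, 203.0], [331.0, 171.0]]
```

View pics/s1c.png

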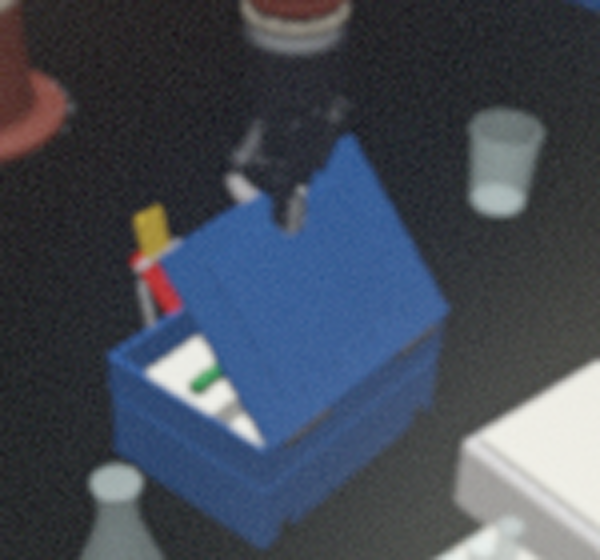

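The fingertips are behind the lid, on its outer face at crop (292,215), and the lid is following at about 0.85 rad. I'll continue along the arc.

```bash

python3 -m crank '[{"tx":0,"ty":-1.9,"tz":2.1,"wx":0,"wy":0,"wz":0,"jaw":-1},{"tx":0,"ty":-3.1,"tz":3.8,"wx":0,"wy":0,"wz":0,"jaw":-1},{"tx":0,"ty":-3.9,"tz":5.7,"wx":0,"wy":0,"wz":0,"jaw":-1},{"tx":0,"ty":-4.5,"tz":7.5,"wx":0,"wy":0,"wz":0,"jaw":-1},{"tx":0,"ty":-4.7,"tz":8.7,"wx":0,"wy":0,"wz":0,"jaw":-1},{"tx":0,"ty":-4.8,"tz":9.5,"wx":0,"wy":0,"wz":0,"jaw":-1},{"tx":0,"ty":-4.8,"tz":9.9,"wx":0,"wy":0,"wz":0,"jaw":-1},{"tx":0,"ty":-4.8,"tz":9.9,"wx":0,"wy":0,"wz":0,"jaw":-1}]'
```

```text
time: 10.13
tool_pos: [0.5756, -0.0716, 0.1412]
tool_rot: [0.0, 0.642, 0.767, 0.0]
contact_force: [0.2, 0.1, 0.8]
gripper_width: 0.006
```

```bash

python3 -m crank '[{"tx":0,"ty":0,"tz":0.2,"wx":0,"wy":0,"wz":0,"jaw":-1},{"tx":0,"ty":0,"tz":0.4,"wx":0,"wy":0,"wz":0,"jaw":-1},{"tx":0,"ty":0,"tz":0.4,"wx":0,"wy":0,"wz":0,"jaw":-1},{"tx":0,"ty":0,"tz":0.4,"wx":0,"wy":0,"wz":0,"jaw":-1}]'
```

```text
time: 10.47
tool_pos: [0.5764, -0.0718, 0.1405]
tool_rot: [0.001, 0.642, 0.767, 0.0]
contact_force: [-6.7, 1.4, 14.1]
gripper_width: 0.001
```

The lid is at its stop: the fingertips read z = 0.1185, which is exactly the shut lid's top, with 14 N of contact. Next I'll back off and look at the latch from above.

```bash

python3 -m crank '[{"tx":0,"ty":0,"tz":-2,"wx":0,"wy":0,"wz":0,"jaw":-1},{"tx":0,"ty":0,"tz":-6,"wx":0,"wy":0,"wz":0,"jaw":0},{"tx":0,"ty":0,"tz":-10,"wx":0,"wy":0,"wz":0,"jaw":0},{"tx":0,"ty":-1,"tz":-13,"wx":0,"wy":0,"wz":0,"jaw":0},{"tx":0,"ty":-1,"tz":-13,"wx":0,"wy":0,"wz":0,"jaw":0},{"tx":0,"ty":-1,"tz":-13,"wx":0,"wy":0,"wz":0,"jaw":0}]'
cat > look.py <<'E'
from bailfit import *
from scipy.optimize import least_squares
import sys
c=cam("wrist");im=snap("wrist",sys.argv[1])
L=np.load("lb.npy")
def outline(a,b):
    le,bp,cb,tb,t=chain(a,b);d=np.array([-np.cos(t),np.sin(t)]);tip=cb+.042*d
    tab=[[q[0],y,q[1]] for q,y in((cb,.014),(tip,.014),(tip,-.014),(cb,-.014))]
    return tab,[[cb[0],.024,cb[1]],[cb[0],-.024,cb[1]]],[[le[0],.011,le[1]],[le[0],-.011,le[1]]]
keep=[[-.097,y,.114] for y in(.015,-.015)]
edge=[[-.085,y,.1185] for y in(.115,-.115)]
o=im.copy()
for P,col in [(x,(255,0,255)) for x in outline(*L)]+[(keep,(0,255,0)),(edge,(0,255,255))]:
    cv2.polylines(o,[np.round(proj(case2w(P,v),c)).astype(np.int32)],len(P)>2,col,1)
cv2.imwrite(f"pics/{sys.argv[1]}o.png",o)
print(w2case(manip.state()["tool_pos"],v),manip.state()["gripper_width"])
E
python3 look.py w6
```

```text
time: 10.97
tool_pos: [0.5668, -0.0737, 0.2705]
tool_rot: [0.003, 0.642, 0.767, 0.002]
contact_force: [-0.1, -0.2, -0.5]
gripper_width: 0.501
[[-0.05325355 -0.00068003  0.26776304]] 0.49966954702183175
```

View pics/w6o.png

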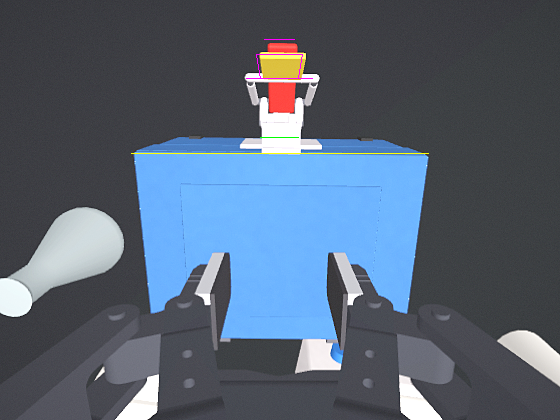

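The overlay agrees with the picture: lid shut (front edge at row 153), crossbar at row 78, keeper at row 140. Now I'll plan the approach and the hooking path.

```bash
cat > plan.py <<'E'
from bailfit import *
yaw=np.degrees(v[2])
def ik(cx,cz):
    f,z=-.105-cx,cz-.064;D=np.hypot(f,z);g=np.arccos((.02**2+D*D-.0665**2)/(.04*D));cr=np.arctan2(z,f)-g
    bp=.02*np.array([np.cos(cr),np.sin(cr)]);t=np.arctan2(z-bp[1],f-bp[0]);return cr+np.radians(97),t
def tool(cx,cz,t,s): # TCP pose gripping at s beyond crossbar, finger direction along bail
    d=np.array([-np.cos(t),np.sin(t)]);p=case2w([cx+s*d[0],0,cz+s*d[1]],v)[0]
    return p,down(yaw+90,-(90-np.degrees(t)))
E
python3 - <<'E'
from plan import *
a,b=np.load("lb.npy");_,_,cb,_,t=chain(a,b);print(cb,np.degrees(t),ik(*cb))
for s in(.095,.035): go(*tool(cb[0],cb[1],t,s))
E
```

```text
[-0.14017514  0.11850381] 74.61944774913688 (np.float64(1.1914868815516622), np.float64(1.3023550492423104))
t [  0.07 -11.23   5.74] w [-15.2   0.1  -0. ]
t [ 0.08 -9.65 11.52] w [-15.2   0.1  -0. ]
```

```bash

python3 -m crank '[{"tx":0.1,"ty":-4,"tz":0,"wx":-7,"wy":0,"wz":0,"jaw":0},{"tx":0.1,"ty":-8,"tz":1,"wx":-14,"wy":0,"wz":0,"jaw":0},{"tx":0.1,"ty":-11.2,"tz":3.5,"wx":-15.2,"wy":0,"wz":0,"jaw":0},{"tx":0.1,"ty":-11.2,"tz":5.7,"wx":-15.2,"wy":0,"wz":0,"jaw":0},{"tx":0.1,"ty":-11.2,"tz":5.7,"wx":-15.2,"wy":0,"wz":0,"jaw":0}]'
python3 - <<'E'
from plan import *
a,b=np.load("lb.npy");_,_,cb,_,t=chain(a,b)
im=snap("wrist","w7");c=cam("wrist")
h=cv2.cvtColor(im,cv2.COLOR_BGR2HSV);m=((h[...,0]>=18)&(h[...,0]<=35)&(h[...,1]>130)&(h[...,2]>90)).astype(np.uint8)
x,y,w,hh=cv2.boundingRect(m);print("tab px",x,y,x+w,y+hh)
d=np.array([-np.cos(t),np.sin(t)])
print("pred",[proj(case2w([cb[0]+s*d[0],yy,cb[1]+s*d[1]],v),c).round(0).tolist() for s in(0,.042) for yy in(-.014,.014)])
go(*tool(cb[0],cb[1],t,.035))
E
```

```text
time: 11.43
tool_pos: [0.449, -0.0907, 0.2007]
tool_rot: [0.079, 0.638, 0.76, 0.1]
contact_force: [0.0, 0.1, -0.8]
gripper_width: 0.498
tab px 248 237 301 270
pred [[[251.0, 228.0]], [[295.0, 228.0]], [[246.0, 255.0]], [[299.0, 255.0]]]
t [-0.21  0.51  5.54] w [-0.5 -0.2 -0.2]
```

```bash

python3 - <<'E'
from plan import *
a,b=np.load("lb.npy");_,_,cb,_,t=chain(a,b)
c=cam("wrist");im=snap("wrist","w8");print(np.abs(cam("wrist")[3]-c[3]).max())
h=cv2.cvtColor(im,cv2.COLOR_BGR2HSV);m=((h[...,0]>=18)&(h[...,0]<=35)&(h[...,1]>130)&(h[...,2]>90)).astype(np.uint8)
x,y,w,hh=cv2.boundingRect(m);print("tab px",x,y,x+w,y+hh)
o,dd=ray(((x+x+w)/2,y+hh-1.5),c);oc=w2case(o,v)[0];pc=w2case(o+dd,v)[0];d_=pc-oc
k=(.155-oc[2])/d_[2]
for z in(.15,.155,.16):print(z,oc+d_*(z-oc[2])/d_[2])
go(*tool(cb[0],cb[1],t,.035))
cv2.imwrite("pics/w8c.png",im[150:420,100:460])
E
```

```text
0.0029916032741744147
tab px 250 229 303 261
0.15 [-0.14090074  0.00208622  0.15      ]
0.155 [-0.14507925  0.00209856  0.155     ]
0.16 [-0.14925775  0.0021109   0.16      ]
t [-0.1  0.2  5.8] w [-0.3 -0.1 -0.1]
```

View pics/w8c.png

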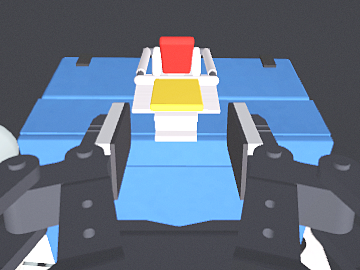

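The tab (crop 177,95) sits between the fingers, within about 2 mm of the prediction. I'll advance and pinch it. That was picture 12, so from here I check by numbers only.

```bash

python3 -m crank '[{"tx":0.1,"ty":0.2,"tz":2.5,"wx":0,"wy":0,"wz":0,"jaw":0},{"tx":0.1,"ty":0.2,"tz":4.5,"wx":0,"wy":0,"wz":0,"jaw":0},{"tx":0.1,"ty":0.2,"tz":5.4,"wx":0,"wy":0,"wz":0,"jaw":0},{"tx":0.1,"ty":0.2,"tz":5.8,"wx":0,"wy":0,"wz":0,"jaw":0},{"tx":0.1,"ty":0.2,"tz":5.8,"wx":0,"wy":0,"wz":0,"jaw":0},{"tx":0.1,"ty":0.2,"tz":5.8,"wx":0,"wy":0,"wz":0,"jaw":0}]'
python3 -m crank '[{"tx":0,"ty":0,"tz":0,"wx":0,"wy":0,"wz":0,"jaw":-1},{"tx":0,"ty":0,"tz":0,"wx":0,"wy":0,"wz":0,"jaw":-1},{"tx":0,"ty":0,"tz":0,"wx":0,"wy":0,"wz":0,"jaw":-1},{"tx":0,"ty":0,"tz":0,"wx":0,"wy":0,"wz":0,"jaw":-1}]'
python3 - <<'E'
from plan import *
s=manip.state();print(w2case(s["tool_pos"],v),s["gripper_width"],s["contact_force"].round(1))
a,b=np.load("lb.npy");_,_,cb,_,t=chain(a,b)
print(Rt().as_matrix()[:,2])
r=Rt();p0=s["tool_pos"];P0,R0=tool(cb[0],cb[1],t,.035)
# relative to assumed grip pose (P0,R0)
for cx,cz in [(-.133,.122),(-.126,.125),(-.119,.126),(-.112,.126),(-.105,.126),(-.100,.126),(-.097,.126),(-.097,.120),(-.097,.114),(-.097,.112)]:
    A,T=ik(cx,cz);P,Rg=tool(cx,cz,T,.035)
    print((cx,cz),"a",round(A,2),"ty,tz",R0.inv().apply(P-P0)[1:].round(4)*100,"wx",(R0.inv()*Rg).as_rotvec(degrees=True)[0].round(1))
E
```

```text
time: 12.03
tool_pos: [0.4724, -0.0883, 0.1552]
tool_rot: [0.085, 0.636, 0.76, 0.102]
contact_force: [-0.0, -0.4, 0.5]
gripper_width: 0.494
time: 12.37
tool_pos: [0.4719, -0.0885, 0.1553]
tool_rot: [0.086, 0.636, 0.76, 0.102]
contact_force: [-1.4, -1.6, 2.6]
gripper_width: 0.311
[[-0.14826074  0.00101208  0.15528514]] 0.3114312980526555 [-1.4 -1.6  2.6]
[ 0.26040967  0.0450375  -0.96444721]
(-0.133, 0.122) a 1.29 ty,tz [ 1.22 -0.12] wx 7.1
(-0.126, 0.125) a 1.42 ty,tz [ 2.38 -0.15] wx 13.9
(-0.119, 0.126) a 1.48 ty,tz [3.45 0.05] wx 20.2
(-0.112, 0.126) a 1.53 ty,tz [4.47 0.39] wx 26.4
(-0.105, 0.126) a 1.62 ty,tz [5.49 0.77] wx 32.8
(-0.1, 0.126) a 1.71 ty,tz [6.2  1.06] wx 37.5
(-0.097, 0.126) a 1.78 ty,tz [6.62 1.25] wx 40.2
(-0.097, 0.12) a 1.46 ty,tz [6.44 1.81] wx 39.8
(-0.097, 0.114) a 1.05 ty,tz [6.13 2.27] wx 36.5
(-0.097, 0.112) a 0.84 ty,tz [5.95 2.37] wx 34.0
```

```bash

python3 -m crank '[{"tx":0,"ty":1.2,"tz":-0.1,"wx":7,"wy":0,"wz":0,"jaw":-1},{"tx":0,"ty":2.4,"tz":-0.1,"wx":13.9,"wy":0,"wz":0,"jaw":-1},{"tx":0,"ty":3.5,"tz":0.05,"wx":20.2,"wy":0,"wz":0,"jaw":-1},{"tx":0,"ty":4.6,"tz":0.4,"wx":26.4,"wy":0,"wz":0,"jaw":-1},{"tx":0,"ty":5.6,"tz":0.8,"wx":32.8,"wy":0,"wz":0,"jaw":-1},{"tx":0,"ty":6.4,"tz":1.1,"wx":37.5,"wy":0,"wz":0,"jaw":-1},{"tx":0,"ty":6.8,"tz":1.3,"wx":40.2,"wy":0,"wz":0,"jaw":-1},{"tx":0,"ty":6.8,"tz":1.3,"wx":40.2,"wy":0,"wz":0,"jaw":-1}]'
cat > st.py <<'E'
from plan import *
s=manip.state();p=w2case(s["tool_pos"],v)[0];z=Rt().as_matrix()[:,2];d=w2case(np.array([v[0],v[1],0])-z,v)[0]
print("case tcp",p.round(4),"lean",np.degrees(np.arctan2(d[2],-d[0])).round(1),"crossbar est",(p-.038*d).round(4),"w",s["gripper_width"].round(3),"F",s["contact_force"].round(1),"T",s["ft_torque"].round(2))
for cx,cz in [(-.097,.124),(-.097,.120),(-.097,.114),(-.097,.112)]:
    A,T=ik(cx,cz);P,Rg=tool(cx,cz,T,.038);print((cx,cz),round(A,2),end=" ");go(P,Rg)
E
python3 st.py
```

```text
time: 13.03
tool_pos: [0.5387, -0.0757, 0.1568]
tool_rot: [-0.142, 0.626, 0.748, -0.168]
contact_force: [-4.9, -2.1, -1.7]
gripper_width: 0.311Traceback (most recent call last):
  File "st.py", line 3, in <module>
    print("case tcp",p.round(4),"lean",np.degrees(np.arctan2(d[2],-d[0])).round(1),"crossbar est",(p-.038*d).round(4),"w",s["gripper_width"].round(3),"F",s["contact_force"].round(1),"T",s["ft_torque"].round(2))
                                                                                                                          ^^^^^^^^^^^^^^^^^^^^^^^^
AttributeError: 'float' object has no attribute 'round'
```

```bash
sed -i 's/s\["gripper_width"\].round(3)/round(s["gripper_width"],3)/' st.py; python3 st.py
python3 - <<'E'
from plan import *
c=cam("wrist");im=snap("wrist","w9");h=cv2.cvtColor(im,cv2.COLOR_BGR2HSV)
for n,lo,hi in(("red",0,6),("yel",18,35)):
    m=((h[...,0]>=lo)&(h[...,0]<=hi)&(h[...,1]>130)&(h[...,2]>80)).astype(np.uint8);k,l,st,ce=cv2.connectedComponentsWithStats(m);print(n,[s.tolist() for s in st[1:] if s[4]>60])
for a in(1.2,1.5,1.7,1.9): le=chain(a,1)[0];print(a,proj(case2w([le[0],0,le[1]],v),c).round())
E
```

```text
case tcp [-0.0803  0.0019  0.1568] lean 115.4 crossbar est [-0.0966  0.0019  0.1225] w 0.311 F [-4.9 -2.1 -1.7] T [0.05 0.73 0.03]
(-0.097, 0.124) 1.68 t [-0.19 -0.13 -0.12] w [-0.5 -0.1  0.1]
(-0.097, 0.12) 1.46 t [-0.19  0.    0.24] w [-1.  -0.1  0.1]
(-0.097, 0.114) 1.05 t [-0.19  0.05  0.8 ] w [-4.3 -0.1  0.1]
(-0.097, 0.112) 0.84 t [-0.19 -0.04  0.99] w [-6.9 -0.1  0.1]
red [[254, 164, 45, 68, 2708]]
yel [[243, 253, 69, 52, 2704]]
1.2 [[273. 129.]]
1.5 [[273. 145.]]
1.7 [[272. 164.]]
1.9 [[272. 190.]]
```

The lever reads about 1.7 rad (red end at row 164), which matches a crossbar about 10 mm above the seat. I'll lower it in.

```bash

python3 -m crank '[{"tx":0,"ty":0,"tz":0.2,"wx":-1,"wy":0,"wz":0,"jaw":-1},{"tx":0,"ty":0,"tz":0.5,"wx":-2.5,"wy":0,"wz":0,"jaw":-1},{"tx":0,"ty":0,"tz":0.8,"wx":-4.3,"wy":0,"wz":0,"jaw":-1},{"tx":0,"ty":0,"tz":1.0,"wx":-5.5,"wy":0,"wz":0,"jaw":-1},{"tx":0,"ty":0,"tz":1.1,"wx":-6,"wy":0,"wz":0,"jaw":-1},{"tx":0,"ty":0,"tz":1.1,"wx":-6,"wy":0,"wz":0,"jaw":-1}]'
python3 st.py
cat > lev.py <<'E'
from plan import *
import sys
c=cam("wrist");im=snap("wrist",sys.argv[1]);h=cv2.cvtColor(im,cv2.COLOR_BGR2HSV)
for n,lo,hi in(("red",0,6),("yel",18,35)):
    m=((h[...,0]>=lo)&(h[...,0]<=hi)&(h[...,1]>130)&(h[...,2]>80)).astype(np.uint8);k,l,st,ce=cv2.connectedComponentsWithStats(m);print(n,[s.tolist() for s in st[1:] if s[4]>60])
for a in(.8,.9,1,1.1,1.2,1.3,1.5): le=chain(a,1)[0];print(a,proj(case2w([le[0],0,le[1]],v),c).round().tolist(),end=" ")
E
python3 lev.py w10
```

```text
time: 13.58
tool_pos: [0.5331, -0.0776, 0.1501]
tool_rot: [-0.105, 0.634, 0.756, -0.127]
contact_force: [-4.6, -3.1, -0.8]
gripper_width: 0.308
case tcp [-0.0861  0.001   0.1501] lean 108.9 crossbar est [-0.0984  0.001   0.1142] w 0.308 F [-4.6 -3.1 -0.8] T [-0.38  0.77  0.17]
(-0.097, 0.124) 1.68 t [-0.1   0.21 -0.96] w [ 6.   0.1 -0.1]
(-0.097, 0.12) 1.46 t [-0.1   0.31 -0.58] w [ 5.5  0.1 -0.1]
(-0.097, 0.114) 1.05 t [-0.1   0.29 -0.03] w [ 2.2  0.1 -0.1]
(-0.097, 0.112) 0.84 t [-0.1   0.18  0.16] w [-0.3  0.1 -0.1]
red [[258, 118, 42, 103, 3924]]
yel [[243, 252, 71, 54, 2916]]
0.8 [[275.0, 115.0]] 0.9 [[275.0, 114.0]] 1 [[275.0, 115.0]] 1.1 [[275.0, 117.0]] 1.2 [[274.0, 120.0]] 1.3 [[274.0, 126.0]] 1.5 [[274.0, 142.0]]
```

```bash

python3 -m crank '[{"tx":0,"ty":0.1,"tz":0.15,"wx":0,"wy":0,"wz":0,"jaw":-1},{"tx":0,"ty":0.1,"tz":0.25,"wx":0,"wy":0,"wz":0,"jaw":-1},{"tx":0,"ty":0.1,"tz":0.25,"wx":0,"wy":0,"wz":0,"jaw":-1},{"tx":0,"ty":0.1,"tz":0.25,"wx":0,"wy":0,"wz":0,"jaw":-1}]'
python3 st.py | head -1; python3 lev.py w11
```

```text
time: 13.97
tool_pos: [0.5344, -0.0773, 0.1478]
tool_rot: [-0.105, 0.633, 0.756, -0.127]
contact_force: [-5.1, -2.3, 4.6]
gripper_width: 0.308
case tcp [-0.0847  0.001   0.1478] lean 109.0 crossbar est [-0.0971  0.001   0.1118] w 0.308 F [-5.1 -2.3  4.6] T [-0.47  1.23  0.11]
red [[259, 111, 40, 106, 3917]]
yel [[243, 252, 71, 53, 3143]]
0.8 [[275.0, 112.0]] 0.9 [[275.0, 111.0]] 1 [[275.0, 111.0]] 1.1 [[275.0, 113.0]] 1.2 [[275.0, 117.0]] 1.3 [[274.0, 122.0]] 1.5 [[274.0, 138.0]]
```

The 4.6 N upward force means the bar rests on the trough floor. I'll release the tab and withdraw.

```bash

python3 -m crank '[{"tx":0,"ty":0,"tz":0,"wx":0,"wy":0,"wz":0,"jaw":0},{"tx":0,"ty":0,"tz":0,"wx":0,"wy":0,"wz":0,"jaw":0},{"tx":0,"ty":0,"tz":-1,"wx":0,"wy":0,"wz":0,"jaw":0},{"tx":0,"ty":0,"tz":-3,"wx":0,"wy":0,"wz":0,"jaw":0},{"tx":0,"ty":0,"tz":-6,"wx":-6,"wy":0,"wz":0,"jaw":0},{"tx":0,"ty":0,"tz":-9.5,"wx":-12,"wy":0,"wz":0,"jaw":0},{"tx":0,"ty":0,"tz":-12,"wx":-19,"wy":0,"wz":0,"jaw":0},{"tx":0,"ty":0,"tz":-12,"wx":-19,"wy":0,"wz":0,"jaw":-1}]'
python3 -m crank '[{"tx":0,"ty":0,"tz":0,"wx":0,"wy":0,"wz":0,"jaw":-1},{"tx":0,"ty":0,"tz":0,"wx":0,"wy":0,"wz":0,"jaw":-1}]'
cat > hook.py <<'E'
from plan import *
import sys
from scipy.optimize import least_squares
c=cam("wrist");im=snap("wrist",sys.argv[1]);h=cv2.cvtColor(im,cv2.COLOR_BGR2HSV)
for n,lo,hi in(("red",0,6),("yel",18,35)):
    m=((h[...,0]>=lo)&(h[...,0]<=hi)&(h[...,1]>130)&(h[...,2]>80)).astype(np.uint8);k,l,st,ce=cv2.connectedComponentsWithStats(m);print(n,[s.tolist() for s in st[1:] if s[4]>60])
for a in map(float,sys.argv[2:]):
    le=chain(a,1)[0];A,T=ik(-.097,.114);d=np.array([-np.cos(T),np.sin(T)])
    print(a,proj(case2w([[le[0],.011,le[1]],[le[0],-.011,le[1]]],v),c).round().tolist())
A,T=ik(-.097,.114)
print("tab pred",[proj(case2w([[-.097+s*-np.cos(T),y,.114+s*np.sin(T)] for y in(-.014,.014)],v),c).round().tolist() for s in(.004,.042)])
print(w2case(manip.state()["tool_pos"],v).round(4))
E
python3 hook.py w12 .7 .8 .9 1 1.1 1.2
```

```text
time: 14.68
tool_pos: [0.5764, -0.0703, 0.2698]
tool_rot: [0.008, 0.642, 0.767, 0.005]
contact_force: [0.1, -0.1, 0.5]
gripper_width: 0.373
time: 14.85
tool_pos: [0.5732, -0.0696, 0.2602]
tool_rot: [0.0, 0.642, 0.767, 0.0]
contact_force: [0.5, -0.3, -0.4]
gripper_width: 0.081
red [[263, 21, 30, 83, 2249]]
yel [[255, 128, 42, 29, 1130]]
0.7 [[289.0, 20.0], [261.0, 20.0]]
0.8 [[289.0, 19.0], [261.0, 19.0]]
0.9 [[289.0, 20.0], [260.0, 20.0]]
1.0 [[289.0, 21.0], [260.0, 21.0]]
1.1 [[290.0, 24.0], [259.0, 24.0]]
1.2 [[290.0, 28.0], [259.0, 28.0]]
tab pred [[[255.0, 133.0], [293.0, 133.0]], [[252.0, 158.0], [296.0, 158.0]]]
[[-0.0455  0.0019  0.2589]]
```

The tab shows where the seated model predicts it (rows 128–157 against 133–158), and the lever is at about 1.0 rad. Next is the lever press.

```bash
python3 - <<'E'
from plan import *
p=w2case(manip.state()["tool_pos"],v)[0]
def T(a):
    e=a-np.radians(35);k=np.clip((1-a)/1.0,0,1);fc=.046+.008*k
    f=fc+.011*np.sign(e) if abs(e)>.05 else fc
    return -.105-fc, .064+f*np.tan(e)+.003/np.cos(e)+.022
print("over",(-.151-p[0])*100,(p[2]-.2)*100, "touch",(p[2]-T(1.05)[1])*100)
x0,z0=-.151,T(1.05)[1]
for a in(1,.9,.8,.7,.6,.5,.4,.3,.2,.1,0,-.08): x,z=T(a);print(a,"ty",round((x-x0)*100,1),"tz",round((z0-z)*100,1))
E
```

```text
over -10.548707988039768 5.886930713081423 touch 14.278056368731686
1 ty 0.0 tz 0.3
0.9 ty -0.1 tz 1.0
0.8 ty -0.2 tz 1.6
0.7 ty -0.2 tz 2.2
0.6 ty -0.3 tz 2.8
0.5 ty -0.4 tz 3.1
0.4 ty -0.5 tz 3.6
0.3 ty -0.6 tz 4.0
0.2 ty -0.6 tz 4.5
0.1 ty -0.7 tz 5.0
0 ty -0.8 tz 5.7
-0.08 ty -0.8 tz 6.2
```

```bash

python3 -m crank '[{"tx":0,"ty":-4,"tz":0,"wx":0,"wy":0,"wz":0,"jaw":-1},{"tx":0,"ty":-8,"tz":0,"wx":0,"wy":0,"wz":0,"jaw":-1},{"tx":0,"ty":-10.5,"tz":3,"wx":0,"wy":0,"wz":0,"jaw":-1},{"tx":0,"ty":-10.5,"tz":6.5,"wx":0,"wy":0,"wz":0,"jaw":-1},{"tx":0,"ty":-10.5,"tz":10,"wx":0,"wy":0,"wz":0,"jaw":-1},{"tx":0,"ty":-10.5,"tz":12.5,"wx":0,"wy":0,"wz":0,"jaw":-1},{"tx":0,"ty":-10.5,"tz":13.5,"wx":0,"wy":0,"wz":0,"jaw":-1},{"tx":0,"ty":-10.5,"tz":13.5,"wx":0,"wy":0,"wz":0,"jaw":-1}]'
python3 st.py|head -1
python3 lev.py w13
```

```text
time: 15.57
tool_pos: [0.4672, -0.0872, 0.1204]
tool_rot: [-0.004, 0.642, 0.767, -0.002]
contact_force: [0.4, -0.4, 0.7]
gripper_width: 0.003
case tcp [-0.1527  0.0031  0.1204] lean 90.5 crossbar est [-0.153   0.0033  0.0824] w 0.003 F [ 0.4 -0.4  0.7] T [ 0.01  0.05 -0.01]
red [[250, 217, 47, 45, 150]]
yel []
0.8 [[269.0, 202.0]] 0.9 [[269.0, 209.0]] 1 [[269.0, 219.0]] 1.1 [[269.0, 231.0]] 1.2 [[268.0, 245.0]] 1.3 [[268.0, 261.0]] 1.5 [[268.0, 299.0]]
```

```bash

python3 -m crank '[{"tx":0,"ty":0.1,"tz":0.8,"wx":0,"wy":0,"wz":0,"jaw":-1},{"tx":0,"ty":0.1,"tz":1.4,"wx":0,"wy":0,"wz":0,"jaw":-1},{"tx":0,"ty":0,"tz":2.0,"wx":0,"wy":0,"wz":0,"jaw":-1},{"tx":0,"ty":0,"tz":2.6,"wx":0,"wy":0,"wz":0,"jaw":-1},{"tx":0,"ty":-0.1,"tz":3.2,"wx":0,"wy":0,"wz":0,"jaw":-1},{"tx":0,"ty":-0.2,"tz":3.8,"wx":0,"wy":0,"wz":0,"jaw":-1},{"tx":0,"ty":-0.2,"tz":3.8,"wx":0,"wy":0,"wz":0,"jaw":-1}]'
python3 st.py|head -1
```

```text
time: 16.2
tool_pos: [0.4683, -0.0889, 0.0865]
tool_rot: [0.001, 0.642, 0.767, 0.0]
contact_force: [0.4, 0.5, 0.4]
gripper_width: 0.0
case tcp [-0.1519  0.0013  0.0865] lean 89.9 crossbar est [-0.1519  0.0013  0.0485] w 0.0 F [0.4 0.5 0.4] T [-0.07 -0.13 -0.03]
```

```bash
sed -i 's/in(.8,.9,1,/in(.2,.3,.4,.5,.6,.7,.8,.9,1,/' lev.py; python3 lev.py w14; python3 st.py|head -1
```

```text
red [[254, 205, 48, 57, 123]]
yel []
0.2 [[274.0, 203.0]] 0.3 [[274.0, 202.0]] 0.4 [[273.0, 202.0]] 0.5 [[273.0, 204.0]] 0.6 [[273.0, 208.0]] 0.7 [[273.0, 214.0]] 0.8 [[272.0, 223.0]] 0.9 [[272.0, 234.0]] 1 [[272.0, 247.0]] 1.1 [[272.0, 264.0]] 1.2 [[271.0, 284.0]] 1.3 [[271.0, 307.0]] 1.5 [[270.0, 360.0]] case tcp [-0.1521  0.0015  0.0866] lean 90.0 crossbar est [-0.1521  0.0015  0.0486] w 0.002 F [ 1.3 -0.2  2.1] T [-0.14 -0.14  0.01]
```

```bash

python3 -m crank '[{"tx":0,"ty":-0.1,"tz":0.4,"wx":0,"wy":0,"wz":0,"jaw":-1},{"tx":0,"ty":-0.2,"tz":0.9,"wx":0,"wy":0,"wz":0,"jaw":-1},{"tx":0,"ty":-0.3,"tz":1.4,"wx":0,"wy":0,"wz":0,"jaw":-1},{"tx":0,"ty":-0.4,"tz":1.9,"wx":0,"wy":0,"wz":0,"jaw":-1},{"tx":0,"ty":-0.5,"tz":2.4,"wx":0,"wy":0,"wz":0,"jaw":-1},{"tx":0,"ty":-0.5,"tz":2.8,"wx":0,"wy":0,"wz":0,"jaw":-1},{"tx":0,"ty":-0.5,"tz":3.0,"wx":0,"wy":0,"wz":0,"jaw":-1},{"tx":0,"ty":-0.5,"tz":3.0,"wx":0,"wy":0,"wz":0,"jaw":-1}]'
python3 st.py|head -1; python3 lev.py w15
```

```text
time: 16.92
tool_pos: [0.4618, -0.0893, 0.0575]
tool_rot: [-0.002, 0.642, 0.767, -0.001]
contact_force: [-7.9, 2.3, 13.7]
gripper_width: -0.004
case tcp [-0.1583  0.002   0.0575] lean 90.3 crossbar est [-0.1585  0.0021  0.0195] w -0.004 F [-7.9  2.3 13.7] T [ 0.44  1.3  -0.03]
red []
yel []
0.2 [[271.0, 236.0]] 0.3 [[271.0, 236.0]] 0.4 [[271.0, 238.0]] 0.5 [[270.0, 242.0]] 0.6 [[270.0, 249.0]] 0.7 [[269.0, 259.0]] 0.8 [[269.0, 272.0]] 0.9 [[268.0, 288.0]] 1 [[268.0, 309.0]] 1.1 [[267.0, 335.0]] 1.2 [[267.0, 364.0]] 1.3 [[266.0, 399.0]] 1.5 [[265.0, 480.0]]
```

Contact of 13.7 N at the height expected for a closed lever. I'll retract and check.

```bash

python3 -m crank '[{"tx":0,"ty":-1,"tz":-2,"wx":0,"wy":0,"wz":0,"jaw":-1},{"tx":0,"ty":-2,"tz":-6,"wx":0,"wy":0,"wz":0,"jaw":-1},{"tx":0,"ty":-2,"tz":-10,"wx":0,"wy":0,"wz":0,"jaw":-1},{"tx":0,"ty":-1,"tz":-14,"wx":0,"wy":0,"wz":0,"jaw":-1},{"tx":0,"ty":3,"tz":-17,"wx":0,"wy":0,"wz":0,"jaw":-1},{"tx":0,"ty":6,"tz":-18,"wx":0,"wy":0,"wz":0,"jaw":-1},{"tx":0,"ty":8,"tz":-18,"wx":0,"wy":0,"wz":0,"jaw":-1},{"tx":0,"ty":8,"tz":-18,"wx":0,"wy":0,"wz":0,"jaw":-1}]'
python3 -m crank '[{"tx":0,"ty":0,"tz":0,"wx":0,"wy":0,"wz":0,"jaw":-1},{"tx":0,"ty":0,"tz":0,"wx":0,"wy":0,"wz":0,"jaw":-1},{"tx":0,"ty":0,"tz":0,"wx":0,"wy":0,"wz":0,"jaw":-1}]'
python3 hook.py w16 0 .1 .2 .3 .5 1
python3 - <<'E'
from plan import *
c=cam("wrist");T=np.radians(95)
print("tab pred closed",[proj(case2w([[-.097+s*-np.cos(T),y,.114+s*np.sin(T)] for y in(-.014,.014)],v),c).round().tolist() for s in(.004,.042)])
print("lid edge pred",proj(case2w([[-.085,y,.1185] for y in(.115,-.115)],v),c).round().tolist())
im=cv2.imread("pics/w16.png");h=cv2.cvtColor(im,cv2.COLOR_BGR2HSV);m=(h[...,0]>100)&(h[...,0]<130)&(h[...,1]>100)&(h[...,2]>45)
for col in(180,200,340,360):
    g=im[:,col].astype(int).sum(1);d=np.diff(g);r=np.argsort(-abs(d))[:4];print(col,sorted(r.tolist()))
manip.grab_frame("top");manip.grab_frame("scene")
for n,k in(("top","flask"),("top","beaker"),("top","wash_bottle")):print(k,[(np.round(d["centre"]).tolist(),round(d["p"],2)) for d in manip.tip_of(n,k)][:1])
E
```

```text
time: 17.63
tool_pos: [0.5447, -0.0751, 0.2378]
tool_rot: [0.001, 0.641, 0.767, 0.001]
contact_force: [-0.7, -0.1, -0.9]
gripper_width: 0.003
time: 17.88
tool_pos: [0.5404, -0.0754, 0.2355]
tool_rot: [-0.001, 0.642, 0.767, -0.001]
contact_force: [0.3, -0.3, 0.1]
gripper_width: -0.003
red [[264, 83, 26, 64, 1519]]
yel [[253, 177, 46, 22, 817]]
0.0 [[287.0, 84.0], [263.0, 84.0]]
0.1 [[287.0, 79.0], [262.0, 79.0]]
0.2 [[287.0, 75.0], [262.0, 75.0]]
0.3 [[288.0, 70.0], [262.0, 70.0]]
0.5 [[288.0, 65.0], [261.0, 65.0]]
1.0 [[290.0, 67.0], [258.0, 67.0]]
tab pred [[[254.0, 185.0], [294.0, 185.0]], [[251.0, 219.0], [297.0, 219.0]]]
[[-0.0785  0.0017  0.2359]]
tab pred closed [[[254.0, 183.0], [294.0, 183.0]], [[250.0, 202.0], [297.0, 202.0]]]
lid edge pred [[438.0, 199.0], [110.0, 199.0]]
180 [168, 171, 303, 304]
200 [168, 299, 300, 336]
340 [170, 196, 309, 310]
360 [171, 233, 299, 300]
flask [([329.0, 168.0], 0.86)]
beaker [([129.0, 236.0], 0.92)]
wash_bottle [([156.0, 155.0], 0.65)]
```

```bash
python3 -c "
from plant import manip
print(manip.job_done(), manip.state()['time'])"
```

```text
the job is handed in; nothing more can be done
the job is handed in; nothing more can be done
```

The sample case is packed and latched, and I handed the job in at about 18 s of the 67 s allowed; no verdict was reported.

- **Spatula:** I picked the one with the 100 mm handle; the look-alikes had 71 mm and 135 mm handles. It was lowered until it touched the floor, released, and measured lengthwise in the front compartment, about 2 mm (x) and 3 mm (y) off centre. That was before the lid shut, and I could not check it again afterwards.
- **Lid:** I swung it to its stop. The fingertips read z = 0.1185 m, which is exactly the top of the shut lid, with 14 N of contact.
- **Latch:** The crossbar went into the keeper with the lever at about 1.0 rad. I then pressed the lever to its stop.
- **Last wrist picture:** The lever tip was at row 83, and a fully closed lever (0 rad) should show at row 84. The tab was at rows 177–199 against 183–202 expected. That is a few pixels off, similar to the offset I saw when it was hooked but still open.
- **Bystanders:** The last top view put the flask, beaker and wash bottle within about 4 pixels (roughly 1 cm) of where they started.

One command was refused early for missing keys, and nothing moved. My only check that the lid was still shut after latching was inconclusive, so that rests on the contact reading and the closed latch. I did not check the brush after the lid was closed.

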